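# Pack the last carton and close the spare-parts case

## Robot

A 7-joint arm with a two-finger parallel gripper is mounted at the origin on the work surface. World frame = base frame: x ahead of the robot, y to its left, z up, the work surface at z = 0. Lengths are in m, angles in rad, forces in N, time in s.
With the tool pointing down it reaches from about 0.425 to 0.925 m from the base axis. Payload 6.8 kg.
Tool frame: the origin (TCP) lies midway between the tips of the shut fingers; the grasp point (between the pads) lies 19 mm behind it; z points along the fingers, x is the direction in which the jaws open and shut, and the axes are right-handed (so a half turn about z gives the same grasp; the last joint's range is limited). The gripper opens to 85 mm and grips with 20 to 120 N. Pads are 22 mm wide; open, the fingers measure 114 mm over their backs; the gripper's body (76 mm by 85 mm) begins 54 mm behind the grasp point. The pads swing forward as they close: fully open they stand 13 mm farther back than shut.
Start: joints at [1.23, 0.477, 0.022, 1.555, -0.011, 1.109, -0.083], TCP at [0.156, -0.657, 0.231] pointing down, gripper open.
Joint ranges: [-2.96, 2.96], [-0.34, 2.1], [-1.41, 1.46], [0.24, 2.44], [-1.37, 4.51], [0.17, 1.92], [-2.96, 2.96]. Speed limits (rad/s): [2.39, 2.39, 3.14, 3.14, 3.14, 3.14, 3.14].

## Interface

Orientations are given as a rotation vector (axis times angle).
In Python, from bench import r gives the robot as it stands. The module is installed in compiled form; this text tells all that it offers.
- The arm moves only by the shell command python3 -m pendant 'ROWS' [OPENING] [FORCE]. ROWS is text: rows parted by semicolons, each of 4 numbers parted by spaces: the shift along the tool's x, y, z in cm, then the turn about the tool's z in degrees. A call has 1 to 8 rows; each row shifts and turns the pose as measured when the row begins, along the tool's axes as they then stand; what a row does not reach is not made up. A row lasts 1/12 s, in which the tool goes at most 41.7 mm and 7.16 degrees, less where a joint would pass 70% of its speed; a pose out of reach is approached as far as the arm can. A call with a gripper value outside its range is refused whole. OPENING is the closure in counts, from 0 (fully open) to 255 (shut), set as the call begins (- or left out, the last holds). The fingers move at their own pace and stop on an object; FORCE is the grip in N (left out, the last holds). Time passes only in rows, so rows that do not move let the fingers close. It gives the time, the measured TCP pose, the force and the opening at its end, in the units of the state.
- r.get_obs(): the state, without advancing time (a new reading comes with each control period).
- r.grab_frame(name): name is "side" or "top"; returns a dict with "color" (480x640x3 uint8, red, green, blue), "fx", "fy", "cx", "cy" (pixels), "R" (3x3) and "t" (3): a world point X has camera coordinates R X + t. Camera axes: x right, y down, z forward; pixel columns grow to the right and rows downward; lengths in m; the calibration is good to about 2 mm. A picture is of the moment at which its call begins. There is no depth.
- r.hand_in(): hands the job in, once; it reports no verdict.
The state is a dict: "clock": time; "joints": joint angles; "qvel": joint speeds; "tau": joint torques, N m; "tcp_pos": TCP position; "orientation": TCP orientation; "contact_force": force on the tool from outside, world axes, zero at the start; "moment": the same for the moment, N m; "grip_width": finger opening in m.
Only numpy, scipy, OpenCV 4.12 (cv2) and the standard library are available. Lean on these libraries where they do the work, as an engineer would, in place of code of your own. Each camera call takes 0.05 s, during which the arm holds its last target.

## Task

Take the white carton with the green band out of the rack, set it down standing on the black rubber mat and let go so that you can take it the other way round, then stand it in the gap between the two cartons packed in the green case. Then lower the case's lid gently until it is fully shut, guiding it all the way so that it does not slam, and let go. Do not drop the carton, and leave the two brown cartons in the rack and the blue filter can where they are.

Things in the scene. Friction and masses are not known exactly. Their poses are not given: they have to be found in the camera images.
- carton_mid (a point): centre of the loose white carton with a green band, 60 (x) x 44 (y) x 70 mm tall, 0.2 to 0.4 kg, upright in one of the rack's 3 slots (varies). In the rack, plates stand 4 mm from its 60-mm-apart faces: pinch it across the 44 mm. In the case's gap, neighbours stand 6.5 mm from its 44-mm-apart faces: there it must be held across the 60 mm, along x.
- rack: fixed rack: orange base plate 236 (x) x 110 (y) x 5 mm with 4 upright blue plates (4 mm thick, 40 mm deep in y, tops 60 mm above the counter) making 3 slots along x at -72, 0 and 72 mm, each 68 mm wide, open at both y sides. Origin: centre of the underside. The cartons' x axes lie along the rack's x; they stand on the base plate and come out straight up.
- mat_mid (a point): centre of the top of a fixed black rubber mat, 140 x 140 x 3 mm, empty, between rack and case: the place to set the carton down.
- case_gap (a point): middle of the gap, on the inner floor (5 mm above the counter) of the fixed green case, outside 150 (x) x 210 (y) mm, rim 85 mm high. x points from its front to its hinge side, z up. The gap is 57 mm wide in y, between two packed brown cartons that do not move (tops 80 mm above the counter), and 140 mm long in x. The white carton fits only with its 60 mm side along x.
- lid (a joint): lid angle, rad: 0 fully shut on the rim (its stop), pi/2 upright, 1.9 leaning back; starts at 1.58 to 1.74. The lid is a flat green panel, 150 x 210 x 10 mm, 0.35 kg. Its stiff hinge (0.1 N m) lets it stand alone near upright, but below about 1.1 rad it falls shut unless held.
- lid_hinge (a point): middle of the lid's hinge line at the case's back rim, 75 mm from case_gap along the case's x and 85 mm above the counter. Axes as case_gap: the hinge line runs along y.
- lid_bar (a point): middle of the lid's black round handle bar: 12 mm thick, 120 mm long, parallel to the hinge, on a slanting arm at each end, 30 mm beyond the lid's free edge and 27 mm above its outer face. At lid angle t it lies at lid_hinge + (-180 cos t + 37 sin t) mm along the case's x and + (180 sin t + 37 cos t) mm in height. It can turn between fingers that pinch it from above.
- brown1_mid (a point): centre of a loose brown carton with a blue band, 60 x 44 x 70 mm, in another slot of the rack: to be left there.
- brown2_mid (a point): centre of a loose brown carton with a pale band, 60 x 44 x 70 mm, in another slot of the rack: to be left there.
- filter_mid (a point): centre of a loose blue filter can, 72 mm across, 100 mm tall, standing behind the mat: to be left there.
There are look-alikes about, which are no part of the job. What is shaped like the part that bears carton_mid but pink, purple or red is not meant.

How it is judged:
By the outcome, as a careful person would: the job done as asked, in the order asked, and still so for the second after the job is handed in, with the robot touching nothing.
It also fails if it takes over 72 s, if anything falls off the work surface, if the arm or the gripper's body presses on something with over 40 N, if the wrist force passes 120 N, or if a joint passes its speed limit or range.

## Working session

There is one attempt and no reset: what is moved stays moved. The work goes in short steps, Python scripts to look and compute and a shell command to move; the robot and the scene stay as the last step left them, time stands still between calls to the robot, and variables do not carry over. Pictures are saved under pics/ and viewed, and the job is handed in when it is done.

```bash
mkdir -p pics; ls; python3 - <<'E'
from bench import r
import cv2,json,numpy as np
o=r.get_obs()
for k,v in o.items(): print(k,np.round(v,4))
for n in("side","top"):
    f=r.grab_frame(n); cv2.imwrite(f"pics/{n}0.png",f["color"][:,:,::-1])
    print(n,f["fx"],f["fy"],f["cx"],f["cy"],np.round(f["R"],4).tolist(),np.round(f["t"],4), -np.array(f["R"]).T@f["t"])
E
```

```text
pics
clock 0.0
joints [ 1.2299  0.4778  0.0224  1.5565 -0.0115  1.1093 -0.0831]
qvel [-0.0011  0.0007 -0.0005  0.0005 -0.0009  0.0008 -0.0015]
tau [-2.00000e-04 -5.96452e+01  1.60780e+00 -2.81190e+01  1.25000e-02
  9.40000e-03 -0.00000e+00]
tcp_pos [ 0.1556 -0.6562  0.2303]
orientation [-2.4636e+00  1.9478e+00  2.4000e-03]
contact_force [-0.1023  0.1284 -0.1215]
moment [ 0.0004 -0.0293 -0.0184]
grip_width 0.0856
side 450.66289566276146 450.66289566276146 321.1380295538405 238.30231191801008 [[0.9553, -0.2955, 0.0047], [-0.2229, -0.7309, -0.6451], [0.1941, 0.6152, -0.7641]] [-0.4596  0.27    0.786 ] [ 0.34670451 -0.42210958  0.77694726]
top 518.6366807522687 518.6366807522687 313.1424264371533 234.89217292040965 [[-0.0268, -0.9996, -0.0023], [-0.9843, 0.0268, -0.1744], [0.1744, -0.0024, -0.9847]] [0.1719 0.5188 0.8457] [0.36775764 0.15997123 0.92365913]
```

View pics/side0.png

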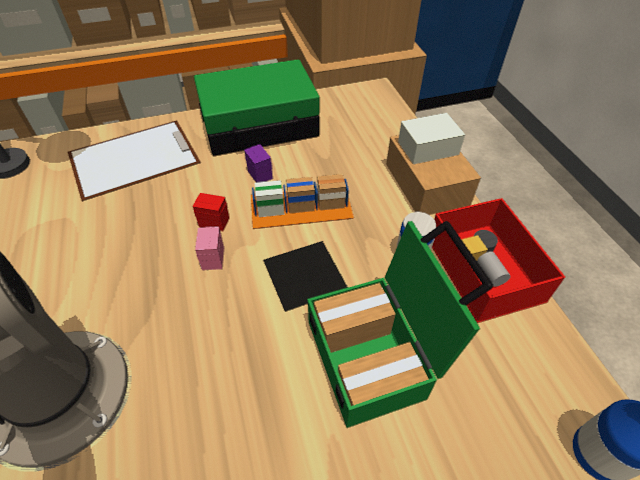

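View pics/top0.png

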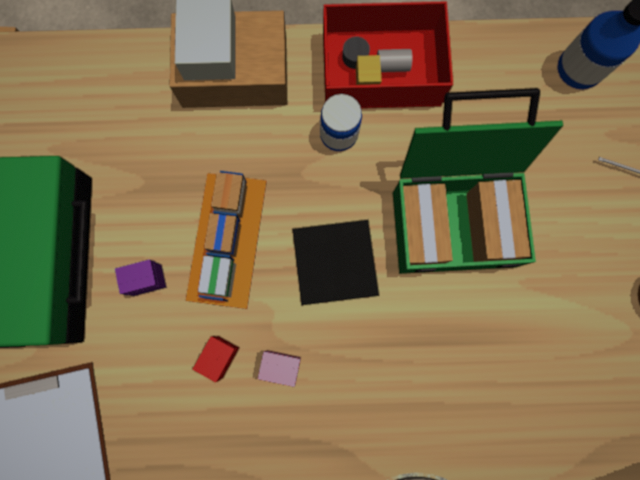

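The side view shows the white/green carton in the rack slot nearest the robot, at about (268,196). The mat is at (305,275), and the case has its lid up with the bar at (465,262). In the top view the carton is at (215,277), the rack runs (190-265, 172-307), the mat centre is about (336,262), and the case spans (397-535, 172-270). Next I'll measure.

```bash
cat > h.py <<'E'
from bench import r
import cv2,numpy as np
def ray(f,u,v):
    R=np.array(f["R"]);c=-R.T@np.array(f["t"])
    d=R.T@np.array([(u-f["cx"])/f["fx"],(v-f["cy"])/f["fy"],1.]);return c,d
def plane(f,p,z):
    c,d=ray(f,*p);return c+d*(z-c[2])/d[2]
def proj(f,X):
    q=np.array(f["R"])@np.array(X)+f["t"];return f["fx"]*q[0]/q[2]+f["cx"],f["fy"]*q[1]/q[2]+f["cy"]
def tri(f1,p1,f2,p2):
    c,d=ray(f1,*p1);e,g=ray(f2,*p2)
    s=np.linalg.lstsq(np.c_[d,-g],e-c,rcond=None)[0]
    a=c+d*s[0];b=e+g*s[1];return (a+b)/2,np.linalg.norm(a-b)
def mask(f,lo,hi,box):
    hsv=cv2.cvtColor(f["color"],cv2.COLOR_RGB2HSV);m=cv2.inRange(hsv,np.array(lo),np.array(hi))
    z=np.zeros_like(m);x0,y0,x1,y1=box;z[y0:y1,x0:x1]=m[y0:y1,x0:x1];return z
def big(m,hull=True):
    cs,_=cv2.findContours(m,cv2.RETR_EXTERNAL,cv2.CHAIN_APPROX_NONE)
    c=max(cs,key=cv2.contourArea);return c
def crop(f,box,k,name):
    x0,y0,x1,y1=box
    cv2.imwrite("pics/"+name,cv2.resize(f["color"][y0:y1,x0:x1,::-1],None,fx=k,fy=k,interpolation=cv2.INTER_CUBIC))
E
python3 - <<'E'
from h import *
T=r.grab_frame("top");S=r.grab_frame("side")
# mat
for n,F,b in(("top",T,(280,210,395,315)),("side",S,(255,235,350,315))):
    m=mask(F,(0,0,0),(180,255,60),b);c=big(m)
    q=cv2.approxPolyDP(cv2.convexHull(c),6,True)[:,0]
    P=[plane(F,p,.003) for p in q];print(n,q.tolist(),np.round(P,4).tolist(),np.mean(P,0))
# rack orange base
for n,F,b in(("top",T,(180,165,275,315)),("side",S,(245,160,360,235))):
    hsv=cv2.cvtColor(F["color"],cv2.COLOR_RGB2HSV)
    m=mask(F,(8,190,120),(18,255,255),b);c=big(m)
    q=cv2.approxPolyDP(cv2.convexHull(c),5,True)[:,0]
    P=[plane(F,p,.005) for p in q];print(n,q.tolist(),np.round(P,4).tolist())
crop(T,(180,165,280,315),4,"rackT.png");crop(S,(240,160,360,240),6,"rackS.png")
crop(T,(380,80,580,280),3,"caseT.png");crop(S,(295,200,505,430),2.6,"caseS.png")
E
```

```text
top [[366, 220], [378, 294], [302, 304], [293, 229]] [[0.5556, 0.0612, 0.003], [0.4217, 0.046, 0.003], [0.4078, 0.1806, 0.003], [0.5427, 0.1938, 0.003]] [0.48196356 0.12040459 0.003     ]
side [[346, 287], [285, 310], [264, 260], [322, 241]] [[0.5535, 0.0607, 0.003], [0.4199, 0.0444, 0.003], [0.4072, 0.1785, 0.003], [0.5428, 0.193, 0.003]] [0.4808715  0.11914193 0.003     ]
top [[208, 174], [265, 181], [245, 307], [187, 299]] [[0.6494, 0.3478, 0.005], [0.6332, 0.2432, 0.005], [0.4052, 0.2808, 0.005], [0.4219, 0.3829, 0.005]]
side [[352, 214], [253, 228], [251, 195], [349, 202]] [[0.6343, 0.2497, 0.005], [0.4031, 0.2743, 0.005], [0.4201, 0.3813, 0.005], [0.6407, 0.2891, 0.005]]
```

View pics/rackT.png

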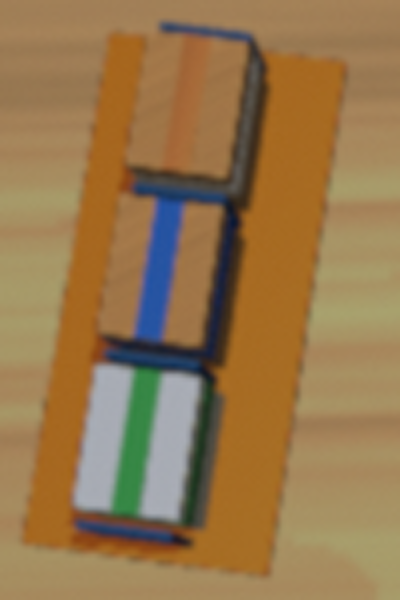

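View pics/rackS.png

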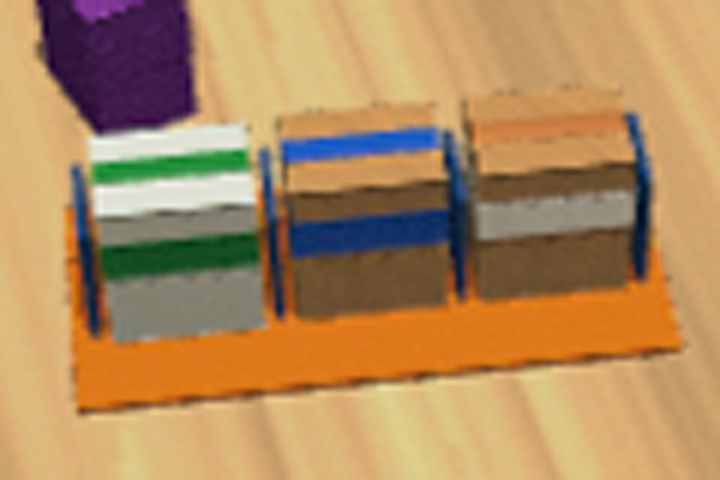

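View pics/caseT.png

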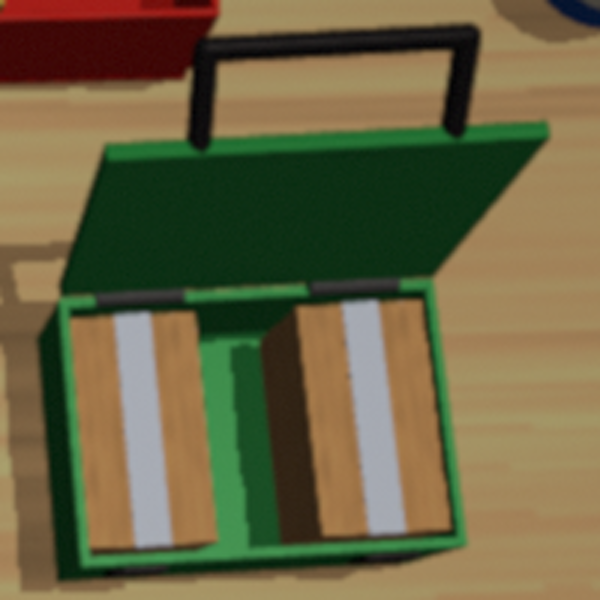

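View pics/caseS.png

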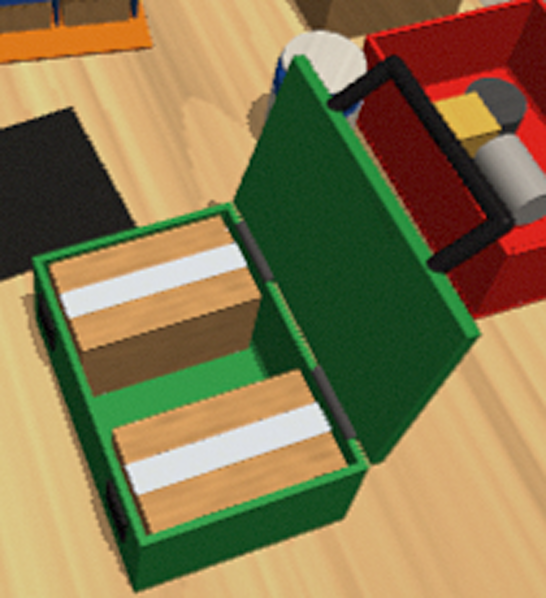

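The crops show these corners: the carton top at (95,363),(212,373),(193,527),(72,515) in the x4 crop, the case rim outer corners at (62,298),(433,280),(465,545),(85,567) in the x3 crop, and the bar ends at (203,45) and (473,33).

```bash
python3 - <<'E'
from h import *
T=r.grab_frame("top");S=r.grab_frame("side")
t=lambda l,k,o:[(x/k+o[0]-.4,y/k+o[1]-.4) for x,y in l]
def show(n,F,l,z):
    P=np.array([plane(F,p,z)[:2] for p in l]);print(n,np.round(P,4).tolist(),"mean",np.round(P.mean(0),4))
    d=np.roll(P,-1,0)-P;print("   len",np.round(np.linalg.norm(d,axis=1),4),"ang",np.round(np.degrees(np.arctan2(d[:,1],d[:,0])),1))
show("cartonT",T,t([(95,363),(212,373),(193,527),(72,515)],4,(180,165)),.075)
show("cartonS",S,t([(90,137),(247,125),(257,205),(95,217)],6,(240,160)),.075)
show("b1T",T,t([(118,193),(227,203),(212,352),(100,338)],4,(180,165)),.075)
show("rackT",T,[[208, 174], [265, 181], [245, 307], [187, 299]],.005)
show("rimT",T,t([(60,298),(433,280),(466,545),(83,567)],3,(380,80)),.085)
show("rimS",S,t([(33,260),(232,206),(368,464),(133,545)],2.6,(295,200)),.085)
show("gapT",T,t([(195,312),(297,305),(322,538),(217,543)],3,(380,80)),.080)
show("gapS",S,t([(260,296),(300,372),(113,430),(80,350)],2.6,(295,200)),.080)
a=t([(203,45),(473,33)],3,(380,80));b=t([(397,62),(505,217)],2.6,(295,200))
B=[tri(T,p,S,q) for p,q in zip(a,b)];print("bar",B,(B[0][0]+B[1][0])/2)
show("filterT",T,[(341,112)],.1)
from scipy.spatial.transform import Rotation as R_
o=r.get_obs();print(R_.from_rotvec(o["orientation"]).as_matrix().round(3))
E
```

```text
cartonT [[0.4888, 0.34], [0.4833, 0.2917], [0.4203, 0.2994], [0.4265, 0.3487]] mean [0.4547 0.32  ]
   len [0.0486 0.0635 0.0497 0.0629] ang [-96.5 173.   82.8  -8. ]
cartonS [[0.4294, 0.3461], [0.4879, 0.3353], [0.481, 0.292], [0.4223, 0.3032]] mean [0.4552 0.3192]
   len [0.0595 0.0439 0.0597 0.0435] ang [-10.5 -99.1 169.2  80.7]
b1T [[0.5603, 0.3311], [0.5548, 0.2854], [0.492, 0.2917], [0.4991, 0.338]] mean [0.5266 0.3116]
   len [0.046  0.0631 0.0469 0.0616] ang [-96.9 174.3  81.3  -6.5]
rackT [[0.6494, 0.3478], [0.6332, 0.2432], [0.4052, 0.2808], [0.4219, 0.3829]] mean [0.5274 0.3137]
   len [0.1059 0.2311 0.1035 0.2301] ang [-98.8 170.6  80.7  -8.8]
rimT [[0.6075, 0.0107], [0.6121, -0.1981], [0.463, -0.2014], [0.4566, 0.0067]] mean [ 0.5348 -0.0955]
   len [0.2089 0.1492 0.2082 0.1509] ang [ -88.7 -178.7   91.7    1.5]
rimS [[0.4559, 0.0042], [0.6053, 0.0062], [0.6117, -0.1971], [0.4577, -0.2012]] mean [ 0.5326 -0.097 ]
   len [0.1494 0.2033 0.1541 0.2054] ang [   0.7  -88.2 -178.5   90.5]
gapT [[0.5987, -0.0653], [0.6012, -0.1227], [0.4695, -0.1255], [0.4683, -0.068]] mean [ 0.5344 -0.0954]
   len [0.0575 0.1317 0.0575 0.1304] ang [ -87.5 -178.8   91.2    1.2]
gapS [[0.5969, -0.0658], [0.5994, -0.126], [0.4701, -0.1281], [0.467, -0.0688]] mean [ 0.5333 -0.0972]
   len [0.0602 0.1293 0.0594 0.1299] ang [ -87.7 -179.1   92.9    1.3]
bar [(array([ 0.67637842, -0.03092403,  0.25586761]), np.float64(0.00030114497183956085)), (array([ 0.67603743, -0.15217896,  0.26146194]), np.float64(0.0005569632997725676))] [ 0.67620792 -0.09155149  0.25866477]
filterT [[0.7224, 0.1054]] mean [0.7224 0.1054]
   len [0.] ang [0.]
[[ 0.231 -0.973 -0.   ]
 [-0.973 -0.231  0.001]
 [-0.001  0.    -1.   ]]
```

```bash
cat > plan.py <<'E'
import sys,numpy as np
from bench import r
from scipy.spatial.transform import Rotation as R_
# usage: plan.py n x y z yawdeg [n x y z yaw ...]  prints rows in tool axes
o=r.get_obs();p=np.array(o["tcp_pos"]);M=R_.from_rotvec(o["orientation"]).as_matrix()
yaw=np.degrees(np.arctan2(M[1,0],M[0,0]))
print("t",round(o["clock"],2),"p",p.round(4),"yaw",round(yaw,2),"tilt",np.round(M[:2,2],4),"F",np.round(o["contact_force"],1),"w",round(o["grip_width"],4),"q",np.round(o["joints"],2))
a=list(map(float,sys.argv[1:]))
for i in range(0,len(a),5):
    n=int(a[i]);g=np.array(a[i+1:i+4]);gy=a[i+4];d=(g-p)/n;dy=(gy-yaw)/n;rows=[]
    for k in range(n):
        y=np.radians(yaw+dy*k);X=np.array([np.cos(y),np.sin(y),0]);Y=np.array([np.sin(y),-np.cos(y),0])
        rows.append("%.2f %.2f %.2f %.1f"%(d@X*100,d@Y*100,-d[2]*100,-dy))
    p,yaw=g,gy;print("; ".join(rows))
E
python3 plan.py 8 .36 -.50 .30 -50 8 .52 -.26 .32 -15 8 .54 .02 .32 20 8 .50 .25 .28 60
```

```text
t 0.3 p [ 0.1557 -0.6566  0.231 ] yaw -76.66 tilt [-0.0002  0.0006] F [-0.6  0.4  0.2] w 0.0852 q [ 1.23  0.48  0.02  1.56 -0.01  1.11 -0.08]
-1.32 -2.94 -0.86 -3.3; -1.14 -3.01 -0.86 -3.3; -0.97 -3.07 -0.86 -3.3; -0.79 -3.12 -0.86 -3.3; -0.60 -3.16 -0.86 -3.3; -0.42 -3.19 -0.86 -3.3; -0.23 -3.21 -0.86 -3.3; -0.05 -3.22 -0.86 -3.3
-1.01 -3.46 -0.25 -4.4; -0.75 -3.53 -0.25 -4.4; -0.47 -3.57 -0.25 -4.4; -0.20 -3.60 -0.25 -4.4; 0.07 -3.60 -0.25 -4.4; 0.35 -3.59 -0.25 -4.4; 0.62 -3.55 -0.25 -4.4; 0.89 -3.49 -0.25 -4.4
-0.66 -3.45 -0.00 -4.4; -0.40 -3.49 -0.00 -4.4; -0.13 -3.51 -0.00 -4.4; 0.14 -3.51 -0.00 -4.4; 0.40 -3.49 -0.00 -4.4; 0.67 -3.44 -0.00 -4.4; 0.93 -3.38 -0.00 -4.4; 1.18 -3.30 -0.00 -4.4
0.51 -2.87 0.50 -5.0; 0.76 -2.82 0.50 -5.0; 1.00 -2.74 0.50 -5.0; 1.24 -2.64 0.50 -5.0; 1.46 -2.52 0.50 -5.0; 1.68 -2.39 0.50 -5.0; 1.88 -2.23 0.50 -5.0; 2.07 -2.06 0.50 -5.0
```

```bash
python3 -m pendant '-1.3 -3 -0.9 -3; -1.1 -3 -0.9 -3; -1 -3.1 -0.9 -3; -0.8 -3.1 -0.9 -3; -0.6 -3.2 -0.9 -3; -0.4 -3.2 -0.9 -3; -0.2 -3.2 -0.9 -4; 0 -3.2 -0.9 -4' 0 40; python3 plan.py 8 .52 -.26 .32 -15
```

```text
clock: 0.97
tcp_pos: [0.3605, -0.5028, 0.3013]
orientation: [2.838, -1.343, -0.014]
contact_force: [0.6, 0.6, -0.1]
grip_width: 0.0853
t 0.97 p [ 0.3605 -0.5028  0.3013] yaw -50.66 tilt [-0.0091  0.0022] F [ 0.6  0.6 -0.1] w 0.0853 q [ 0.96  0.34 -0.15  1.6   0.06  1.22 -0.09]
-1.08 -3.47 -0.23 -4.5; -0.81 -3.54 -0.23 -4.5; -0.53 -3.59 -0.23 -4.5; -0.25 -3.62 -0.23 -4.5; 0.03 -3.63 -0.23 -4.5; 0.31 -3.62 -0.23 -4.5; 0.59 -3.58 -0.23 -4.5; 0.87 -3.53 -0.23 -4.5
```

Tracking is good.

```bash
python3 -m pendant '-1.1 -3.4 -0.2 -4.4; -0.8 -3.5 -0.2 -4.4; -0.5 -3.6 -0.2 -4.4; -0.2 -3.6 -0.2 -4.4; 0 -3.6 -0.2 -4.4; 0.3 -3.6 -0.2 -4.4; 0.6 -3.6 -0.2 -4.4; 0.9 -3.5 -0.2 -4.4'; python3 -m pendant '-0.7 -3.4 0 -4.4; -0.4 -3.5 0 -4.4; -0.1 -3.5 0 -4.4; 0.1 -3.5 0 -4.4; 0.4 -3.5 0 -4.4; 0.7 -3.4 0 -4.4; 0.9 -3.4 0 -4.4; 1.2 -3.3 0 -4.4';  python3 plan.py 8 .46 .25 .28 60 8 .455 .3195 .18 81
```

```text
clock: 1.63
tcp_pos: [0.5251, -0.2507, 0.3199]
orientation: [3.115, -0.377, -0.006]
contact_force: [0.4, -0.5, -0.4]
grip_width: 0.0853
clock: 2.3
tcp_pos: [0.5368, 0.0429, 0.32]
orientation: [3.073, 0.631, -0.001]
contact_force: [1.2, -1.5, -0.8]
grip_width: 0.0855
t 2.3 p [0.5368 0.0429 0.32  ] yaw 23.21 tilt [ 0.0005 -0.0045] F [ 1.2 -1.5 -0.8] w 0.0855 q [ 0.35  0.24 -0.65  1.73  0.16  1.22  0.06]
0.14 -2.76 0.50 -4.6; 0.36 -2.74 0.50 -4.6; 0.58 -2.70 0.50 -4.6; 0.79 -2.64 0.50 -4.6; 1.00 -2.57 0.50 -4.6; 1.20 -2.48 0.50 -4.6; 1.40 -2.38 0.50 -4.6; 1.59 -2.26 0.50 -4.6
0.72 -0.49 1.25 -2.6; 0.74 -0.45 1.25 -2.6; 0.76 -0.42 1.25 -2.6; 0.78 -0.39 1.25 -2.6; 0.80 -0.35 1.25 -2.6; 0.81 -0.31 1.25 -2.6; 0.83 -0.27 1.25 -2.6; 0.84 -0.24 1.25 -2.6
```

```bash
python3 -m pendant '0.1 -2.8 0.5 -4.6; 0.4 -2.7 0.5 -4.6; 0.6 -2.7 0.5 -4.6; 0.8 -2.6 0.5 -4.6; 1 -2.6 0.5 -4.6; 1.2 -2.5 0.5 -4.6; 1.4 -2.4 0.5 -4.6; 1.6 -2.3 0.5 -4.6';   python3 plan.py 8 .455 .3195 .18 81
```

```text
clock: 2.97
tcp_pos: [0.4536, 0.262, 0.2799]
orientation: [2.687, 1.615, 0.008]
contact_force: [0.4, -0.1, 0.0]
grip_width: 0.0859
t 2.97 p [0.4536 0.262  0.2799] yaw 62.02 tilt [ 0.0074 -0.0028] F [ 0.4 -0.1  0. ] w 0.0859 q [ 0.09  0.29 -0.87  1.81  0.25  1.15  0.21]
0.64 -0.32 1.25 -2.4; 0.66 -0.29 1.25 -2.4; 0.67 -0.27 1.25 -2.4; 0.68 -0.24 1.25 -2.4; 0.69 -0.21 1.25 -2.4; 0.70 -0.18 1.25 -2.4; 0.70 -0.15 1.25 -2.4; 0.71 -0.12 1.25 -2.4
```

```bash
python3 -m pendant '0.6 -0.3 1.2 -2.4; 0.7 -0.3 1.2 -2.4; 0.7 -0.3 1.2 -2.4; 0.7 -0.2 1.2 -2.4; 0.7 -0.2 1.2 -2.4; 0.7 -0.2 1.2 -2.4; 0.7 -0.1 1.2 -2.4; 0.6 -0.1 1.2 -2';   python3 plan.py 1 .455 .3195 .18 81
python3 - <<'E'
from h import *
for n in("top","side"):
    f=r.grab_frame(n);crop(f,(140,120,400,330),3,n+"1.png")
E
```

```text
clock: 3.63
tcp_pos: [0.4561, 0.3237, 0.1776]
orientation: [2.36, 2.061, 0.01]
contact_force: [0.1, 0.1, -0.8]
grip_width: 0.0853
t 3.63 p [0.4561 0.3237 0.1776] yaw 82.25 tilt [ 0.0103 -0.0025] F [ 0.1  0.1 -0.8] w 0.0853 q [-0.05  0.49 -0.88  1.85  0.45  1.01  0.31]
-0.43 -0.05 -0.24 1.3
```

View pics/side1.png

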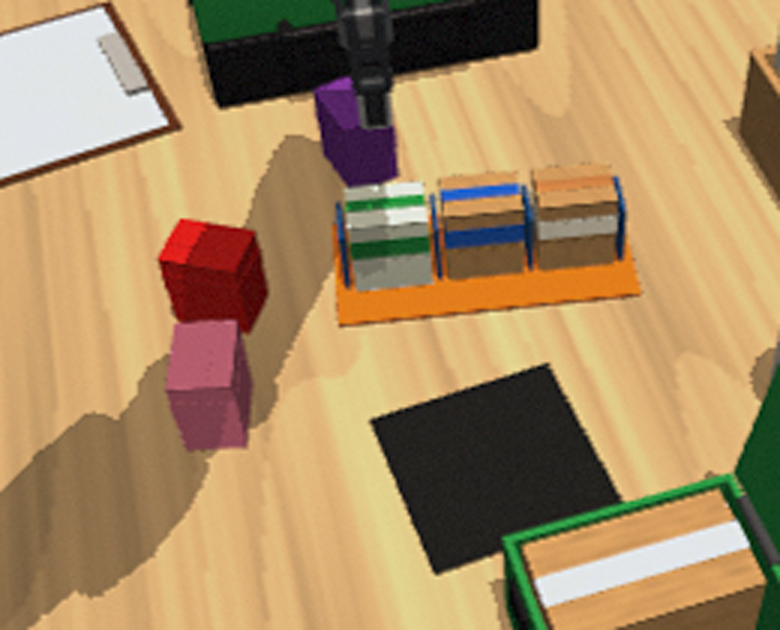

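View pics/top1.png

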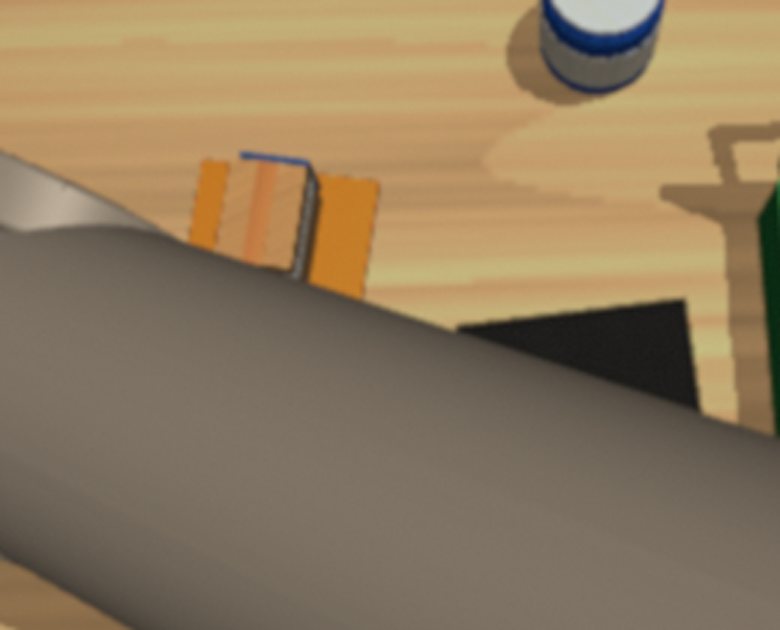

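The side view shows the open gripper above the white carton, with nothing disturbed. In the top view the arm hides the carton. Descending.

```bash
python3 -m pendant '-0.4 0 0.5 1.3; 0 0 2 0; 0 0 3 0; 0 0 3 0; 0 0 2 0; 0 0 0 0';   python3 plan.py 4 .455 .3195 .025 81
```

```text
clock: 4.23
tcp_pos: [0.4606, 0.3145, 0.0703]
orientation: [2.402, 2.006, 0.014]
contact_force: [-0.0, -0.2, 0.1]
grip_width: 0.0852
t 4.23 p [0.4606 0.3145 0.0703] yaw 79.73 tilt [ 0.0143 -0.0032] F [-0.  -0.2  0.1] w 0.0852 q [-0.13  0.61 -0.77  1.93  0.59  0.82  0.17]
0.10 -0.16 1.13 -0.3; 0.10 -0.16 1.13 -0.3; 0.10 -0.16 1.13 -0.3; 0.10 -0.16 1.13 -0.3
```

```bash
python3 -m pendant '0.1 -0.2 1 -0.3; 0.1 -0.2 1.2 -0.3; 0.1 -0.2 1.2 -0.3; 0.1 -0.2 1.1 -0.3; 0 0 0 0';   python3 plan.py 1 .455 .3195 .025 81
python3 - <<'E'
from h import *
f=r.grab_frame("side");crop(f,(220,120,380,250),5,"side2.png")
E
```

```text
clock: 4.65
tcp_pos: [0.4566, 0.3194, 0.025]
orientation: [2.384, 2.024, 0.022]
contact_force: [-0.1, -0.9, 0.1]
grip_width: 0.0852
t 4.65 p [0.4566 0.3194 0.025 ] yaw 80.66 tilt [ 0.0195 -0.0015] F [-0.1 -0.9  0.1] w 0.0852 q [-0.18  0.67 -0.72  1.96  0.67  0.75  0.1 ]
-0.02 -0.16 0.00 -0.3
```

View pics/side2.png

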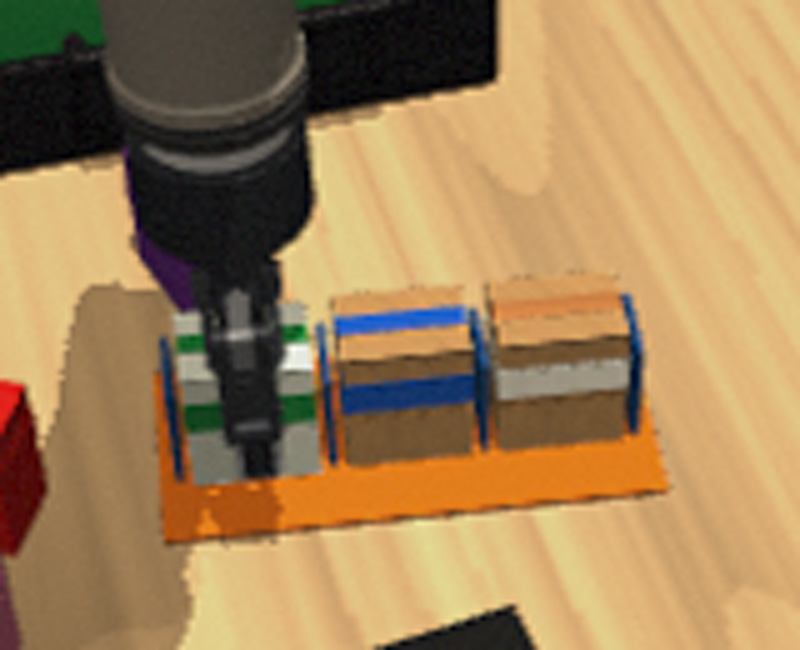

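The side view shows the fingers straddling the middle of the white carton, clear of the plates. Closing.

```bash
python3 -m pendant '0 0 0 0; 0 0 0 0; 0 0 0 0; 0 0 0 0; 0 0 0 0; 0 0 0 0; 0 0 0 0; 0 0 0 0' 255 50;python3 plan.py 1 .455 .3195 .025 81; python3 -m pendant '0 0 0 0; 0 0 0 0';   python3 plan.py 8 .455 .3195 .13 81
```

```text
clock: 5.37
tcp_pos: [0.4579, 0.3206, 0.0277]
orientation: [2.385, 2.023, 0.027]
contact_force: [-0.1, -0.1, -1.5]
grip_width: 0.0436
t 5.37 p [0.4579 0.3206 0.0277] yaw 80.63 tilt [0.0225 0.0005] F [-0.1 -0.1 -1.5] w 0.0436 q [-0.18  0.67 -0.72  1.96  0.67  0.75  0.11]
-0.16 -0.27 0.27 -0.4
clock: 5.53
tcp_pos: [0.4579, 0.3204, 0.0275]
orientation: [2.385, 2.023, 0.027]
contact_force: [0.7, 0.2, -0.4]
grip_width: 0.0438
t 5.53 p [0.4579 0.3204 0.0275] yaw 80.62 tilt [0.0222 0.0002] F [ 0.7  0.2 -0.4] w 0.0438 q [-0.18  0.67 -0.72  1.96  0.67  0.75  0.11]
-0.02 -0.03 -1.28 -0.0; -0.02 -0.03 -1.28 -0.0; -0.02 -0.03 -1.28 -0.0; -0.02 -0.03 -1.28 -0.0; -0.02 -0.03 -1.28 -0.0; -0.02 -0.03 -1.28 -0.0; -0.02 -0.03 -1.28 -0.0; -0.02 -0.03 -1.28 -0.0
```

```bash
python3 -m pendant '0 0 -0.4 0; 0 0 -0.8 0; 0 0 -0.8 0';python3 plan.py 4 .457 .3195 .1 81
```

```text
clock: 5.78
tcp_pos: [0.4562, 0.3193, 0.0472]
orientation: [2.385, 2.024, 0.021]
contact_force: [0.3, -0.3, -2.3]
grip_width: 0.0432
t 5.78 p [0.4562 0.3193 0.0472] yaw 80.63 tilt [ 0.0191 -0.0021] F [ 0.3 -0.3 -2.3] w 0.0432 q [-0.16  0.64 -0.74  1.95  0.64  0.78  0.13]
0.01 0.02 -1.32 -0.1; 0.01 0.02 -1.32 -0.1; 0.01 0.02 -1.32 -0.1; 0.01 0.02 -1.32 -0.1
```

```bash
python3 -m pendant '0 0.1 -1.2 0; 0 0.1 -1.2 0; 0 0 -1.2 0; 0 0 -1.2 0';python3 plan.py 4 .457 .3195 .15 81
```

```text
clock: 6.12
tcp_pos: [0.457, 0.3189, 0.1004]
orientation: [2.384, 2.024, 0.02]
contact_force: [-0.2, 1.2, -2.1]
grip_width: 0.0434
t 6.12 p [0.457  0.3189 0.1004] yaw 80.66 tilt [ 0.0188 -0.0024] F [-0.2  1.2 -2.1] w 0.0434 q [-0.11  0.57 -0.8   1.92  0.56  0.87  0.2 ]
0.02 -0.00 -1.24 -0.1; 0.02 -0.00 -1.24 -0.1; 0.02 -0.00 -1.24 -0.1; 0.02 -0.00 -1.24 -0.1
```

```bash
python3 -m pendant '0 0 -1.2 0; 0 0 -1.2 0; 0 0 -0.8 0';python3 plan.py 8 .4815 .12 .12 91
```

```text
clock: 6.37
tcp_pos: [0.4569, 0.3196, 0.1381]
orientation: [2.384, 2.024, 0.025]
contact_force: [-0.3, 0.6, -2.7]
grip_width: 0.0436
t 6.37 p [0.4569 0.3196 0.1381] yaw 80.67 tilt [ 0.0218 -0.0007] F [-0.3  0.6 -2.7] w 0.0436 q [-0.08  0.52 -0.84  1.9   0.51  0.93  0.24]
-2.41 0.71 0.23 -1.3; -2.43 0.65 0.23 -1.3; -2.44 0.60 0.23 -1.3; -2.45 0.54 0.23 -1.3; -2.47 0.49 0.23 -1.3; -2.48 0.43 0.23 -1.3; -2.49 0.38 0.23 -1.3; -2.49 0.32 0.23 -1.3
```

```bash
python3 - <<'E'
from h import *
f=r.grab_frame("side");crop(f,(200,100,400,250),4,"side3.png")
E
```

```text
(no output)
```

View pics/side3.png

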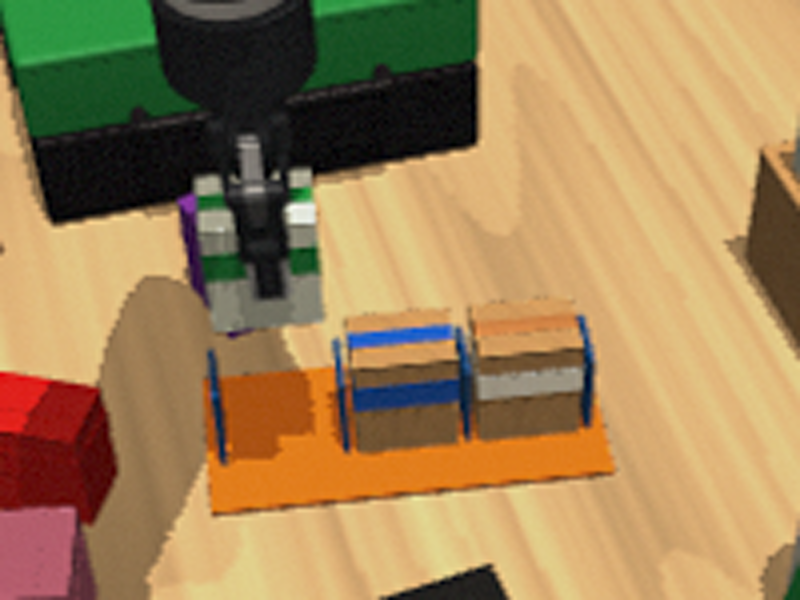

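The carton is lifted clear of the rack and the two brown cartons haven't moved. Next, over to the mat.

```bash
python3 -m pendant '-1.2 0.3 0 -1.3; -2.4 0.6 0 -1.3; -2.4 0.6 0 -1.3; -2.4 0.5 0.2 -1.3; -2.4 0.5 0.2 -1.3; -2.4 0.4 0.2 -1.3; -2.4 0.4 0.2 -1.3; -2 0.3 0.2 -1.3';python3 plan.py 5 .4815 .12 .10 91
```

```text
clock: 7.08
tcp_pos: [0.4797, 0.1427, 0.1322]
orientation: [2.169, 2.253, 0.038]
contact_force: [0.2, -0.2, -2.6]
grip_width: 0.043
t 7.08 p [0.4797 0.1427 0.1322] yaw 92.18 tilt [0.027  0.0074] F [ 0.2 -0.2 -2.6] w 0.043 q [ 0.32  0.45 -0.91  2.03  0.49  0.85  0.75]
-0.46 0.02 0.64 0.2; -0.46 0.02 0.64 0.2; -0.46 0.02 0.64 0.2; -0.45 0.02 0.64 0.2; -0.45 0.03 0.64 0.2
```

```bash
python3 -m pendant '-0.5 0 0.6 0.2; -0.5 0 0.8 0.2; -0.5 0 0.8 0.2; -0.5 0 0.6 0.2; -0.4 0 0.4 0.2; 0 0 0 0';python3 plan.py 8 .4815 .12 .026 91
```

```text
clock: 7.58
tcp_pos: [0.4808, 0.1134, 0.096]
orientation: [2.196, 2.227, 0.032]
contact_force: [-1.0, -0.5, -2.7]
grip_width: 0.0438
t 7.58 p [0.4808 0.1134 0.096 ] yaw 90.81 tilt [0.0244 0.0049] F [-1.  -0.5 -2.7] w 0.0438 q [ 0.34  0.5  -0.85  2.07  0.55  0.78  0.73]
0.08 0.01 0.88 -0.0; 0.08 0.01 0.88 -0.0; 0.08 0.01 0.88 -0.0; 0.08 0.01 0.88 -0.0; 0.08 0.01 0.88 -0.0; 0.08 0.01 0.88 -0.0; 0.08 0.01 0.88 -0.0; 0.08 0.01 0.88 -0.0
```

```bash
python3 -m pendant '0.1 0 1 0; 0.1 0 1.2 0; 0.1 0 1.2 0; 0.1 0 1.2 0; 0.1 0 1 0; 0.1 0 0.6 0; 0 0 0 0';python3 plan.py 1 .4815 .12 .026 91
```

```text
clock: 8.17
tcp_pos: [0.4822, 0.1256, 0.0278]
orientation: [2.191, 2.235, 0.037]
contact_force: [0.3, 0.2, -1.7]
grip_width: 0.0433
t 8.17 p [0.4822 0.1256 0.0278] yaw 91.16 tilt [0.025  0.0086] F [ 0.3  0.2 -1.7] w 0.0433 q [ 0.22  0.6  -0.75  2.1   0.69  0.66  0.6 ]
-0.55 -0.08 0.18 0.2
```

```bash
python3 -m pendant '-0.3 0 0.1 0; 0 0 0.1 0; 0 0 0.05 0; 0 0 0 0';python3 plan.py 1 .4815 .12 .026 91
python3 - <<'E'
from h import *
f=r.grab_frame("side");crop(f,(220,170,400,320),4,"side4.png")
E
```

```text
clock: 8.5
tcp_pos: [0.4823, 0.1229, 0.026]
orientation: [2.189, 2.236, 0.036]
contact_force: [0.1, 0.1, -3.3]
grip_width: 0.0438
t 8.5 p [0.4823 0.1229 0.026 ] yaw 91.22 tilt [0.0252 0.0075] F [ 0.1  0.1 -3.3] w 0.0438 q [ 0.22  0.61 -0.75  2.1   0.69  0.66  0.6 ]
-0.29 -0.09 0.00 0.2
```

View pics/side4.png

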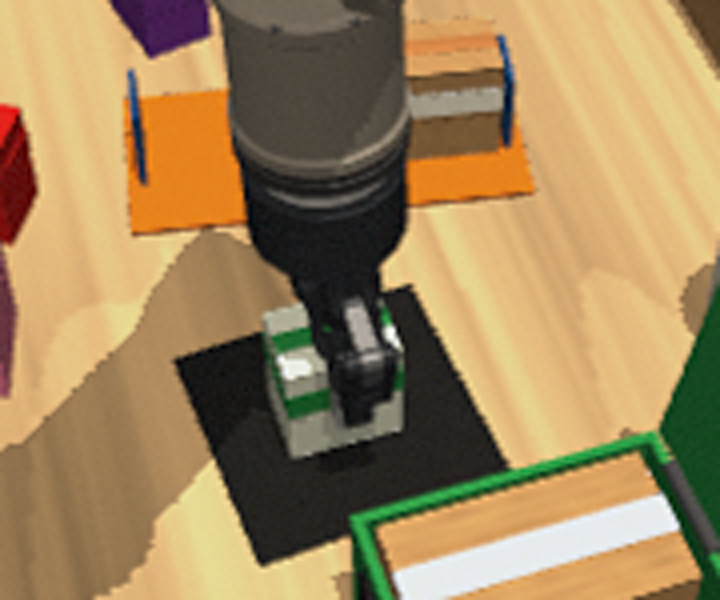

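The carton is over the middle of the mat and just about at contact. I'll lower it in 1 mm steps.

```bash
python3 -m pendant '0 0 0.1 0; 0 0 0 0';python3 -m pendant '0 0 0.1 0; 0 0 0 0'; python3 -m pendant '0 0 0.1 0; 0 0 0 0'
```

```text
clock: 8.72
tcp_pos: [0.4831, 0.1229, 0.0258]
orientation: [2.189, 2.234, 0.039]
contact_force: [-0.1, -0.8, -2.7]
grip_width: 0.0437
clock: 8.88
tcp_pos: [0.4835, 0.1229, 0.0258]
orientation: [2.188, 2.233, 0.039]
contact_force: [-0.5, -0.2, -3.3]
grip_width: 0.0435
clock: 9.05
tcp_pos: [0.484, 0.123, 0.0257]
orientation: [2.188, 2.232, 0.039]
contact_force: [-1.1, -0.4, -2.4]
grip_width: 0.0434
```

```bash
python3 -m pendant '0 0 0.25 0'; python3 -m pendant '0 0 0.2 0'; python3 -m pendant '0 0 0.2 0'
```

```text
clock: 9.13
tcp_pos: [0.4844, 0.1231, 0.0252]
orientation: [2.186, 2.23, 0.038]
contact_force: [-18.7, -7.1, 67.3]
grip_width: 0.0437
clock: 9.22
tcp_pos: [0.4844, 0.1232, 0.0253]
orientation: [2.185, 2.228, 0.036]
contact_force: [-12.3, -5.1, 37.7]
grip_width: 0.044
clock: 9.3
tcp_pos: [0.4845, 0.1232, 0.0253]
orientation: [2.183, 2.226, 0.034]
contact_force: [-6.8, -5.5, 22.1]
grip_width: 0.0434
```

It's in contact with the mat: the force went upward, with a 67 N transient, so the contact is stiff. Releasing.

```bash
python3 -m pendant '0 0 0 0; 0 0 0 0; 0 0 0 0; 0 0 0 0; 0 0 0 0; 0 0 0 0' 0; python3 plan.py 5 .484 .123 .11 91.2
```

```text
clock: 9.8
tcp_pos: [0.4867, 0.1239, 0.0262]
orientation: [2.181, 2.225, 0.041]
contact_force: [-0.8, -1.0, 0.4]
grip_width: 0.0855
t 9.8 p [0.4867 0.1239 0.0262] yaw 91.14 tilt [0.037  0.0008] F [-0.8 -1.   0.4] w 0.0855 q [ 0.21  0.6  -0.74  2.1   0.7   0.66  0.58]
-0.02 -0.05 -1.68 -0.0; -0.02 -0.05 -1.68 -0.0; -0.02 -0.05 -1.68 -0.0; -0.02 -0.05 -1.68 -0.0; -0.02 -0.05 -1.68 -0.0
```

```bash
python3 -m pendant '0 0 -1.5 0; 0 0 -2 0; 0 0 -2 0; 0 0 -2 0; 0 0 -2 0; 0 0 -2 0'; python3 plan.py 8 .484 .123 .16 40 
python3 - <<'E'
from h import *
for n,b in(("side",(230,170,400,320)),("top",(270,190,400,320))):
    f=r.grab_frame(n);crop(f,b,4,n+"5.png")
E
```

```text
clock: 10.3
tcp_pos: [0.4788, 0.1226, 0.1398]
orientation: [2.186, 2.232, 0.027]
contact_force: [0.3, 0.2, 0.2]
grip_width: 0.0854
t 10.3 p [0.4788 0.1226 0.1398] yaw 91.18 tilt [0.0245 0.0002] F [0.3 0.2 0.2] w 0.0854 q [ 0.37  0.43 -0.91  2.04  0.47  0.86  0.78]
0.00 0.06 -0.25 6.4; 0.01 0.06 -0.25 6.4; 0.02 0.06 -0.25 6.4; 0.02 0.06 -0.25 6.4; 0.03 0.06 -0.25 6.4; 0.04 0.05 -0.25 6.4; 0.04 0.05 -0.25 6.4; 0.05 0.04 -0.25 6.4
```

View pics/side5.png

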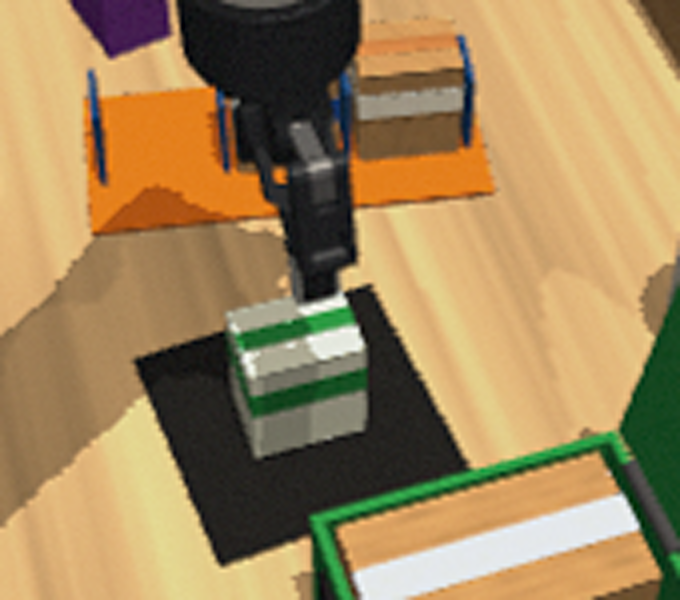

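View pics/top5.png

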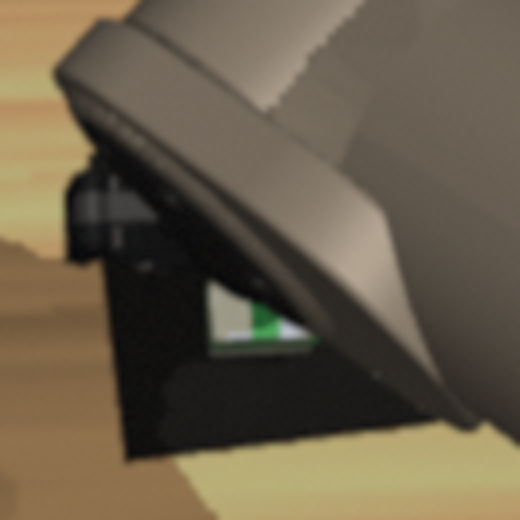

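The carton stands upright on the mat. In the side crop its top corners are at (228,312),(345,293),(365,352),(250,380). Measuring its position, then turning 90°.

```bash
python3 - <<'E'
from h import *
S=r.grab_frame("side")
P=np.array([plane(S,(x/4+230-.4,y/4+170-.4),.073)[:2] for x,y in [(228,312),(345,293),(365,352),(248,381)]])
d=np.roll(P,-1,0)-P;print(P.round(4).tolist(),P.mean(0),np.linalg.norm(d,axis=1),np.degrees(np.arctan2(d[:,1],d[:,0])))
E
python3 -m pendant '0 0 -0.2 6.5; 0 0 -0.2 6.5; 0 0 0 6.5; 0 0 0 6.5; 0 0 0 6.5; 0 0 0 6.5; 0 0 0 6.5'; python3 plan.py 7 .484 .123 .15 1.2
```

```text
[[0.452, 0.1416], [0.5117, 0.1363], [0.5103, 0.0973], [0.4505, 0.0969]] [0.48111408 0.11801517] [0.05998866 0.03906733 0.05972304 0.0447528 ] [  -5.05481747  -92.12958948 -179.61198733   88.18420028]
clock: 11.03
tcp_pos: [0.4762, 0.1196, 0.1366]
orientation: [2.909, 1.164, 0.024]
contact_force: [-0.0, 0.4, 0.8]
grip_width: 0.0851
t 11.03 p [0.4762 0.1196 0.1366] yaw 43.6 tilt [ 0.0172 -0.0018] F [-0.   0.4  0.8] w 0.0851 q [ 0.23  0.38 -0.72  2.05  0.36  0.82  0.06]
0.11 0.04 -0.19 6.1; 0.12 0.03 -0.19 6.1; 0.12 0.02 -0.19 6.1; 0.12 0.00 -0.19 6.1; 0.12 -0.01 -0.19 6.1; 0.12 -0.02 -0.19 6.1; 0.12 -0.03 -0.19 6.1
```

```bash
python3 -m pendant '0.1 0 -0.1 6.1; 0.1 0 -0.1 6.1; 0.1 0 -0.1 6.1; 0.1 0 -0.1 6.1; 0.1 0 -0.1 6.1; 0.1 0 -0.1 6.1; 0.1 0 -0.1 6'; python3 plan.py 5 .482 .122 .08 1.2
python3 - <<'E'
from h import *
for n,b in(("side",(230,170,400,320)),("top",(270,190,400,320))):
    f=r.grab_frame(n);crop(f,b,4,n+"6.png")
E
```

```text
clock: 11.62
tcp_pos: [0.477, 0.1193, 0.1342]
orientation: [3.134, -0.034, 0.003]
contact_force: [-0.1, 1.1, 0.2]
grip_width: 0.0853
t 11.62 p [0.477  0.1193 0.1342] yaw -1.25 tilt [ 0.002  -0.0071] F [-0.1  1.1  0.2] w 0.0853 q [ 0.09  0.36 -0.55  2.05  0.27  0.81 -0.64]
0.10 -0.06 1.08 -0.5; 0.10 -0.05 1.08 -0.5; 0.10 -0.05 1.08 -0.5; 0.10 -0.05 1.08 -0.5; 0.10 -0.05 1.08 -0.5
```

View pics/side6.png

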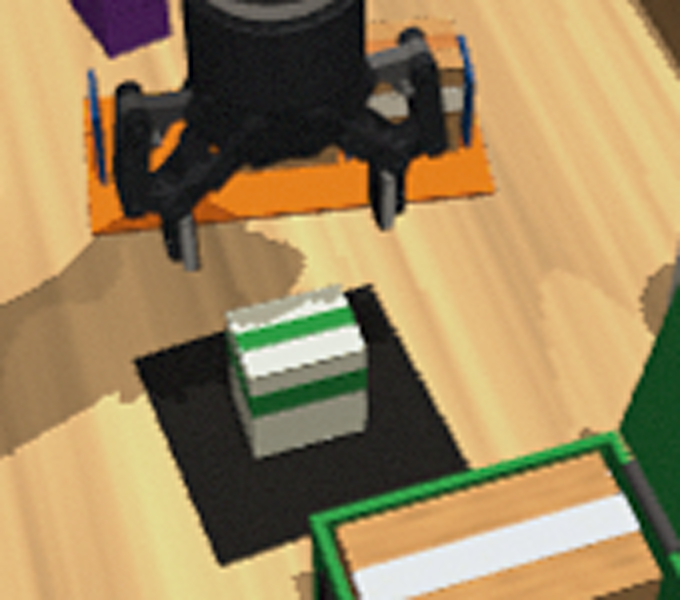

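View pics/top6.png

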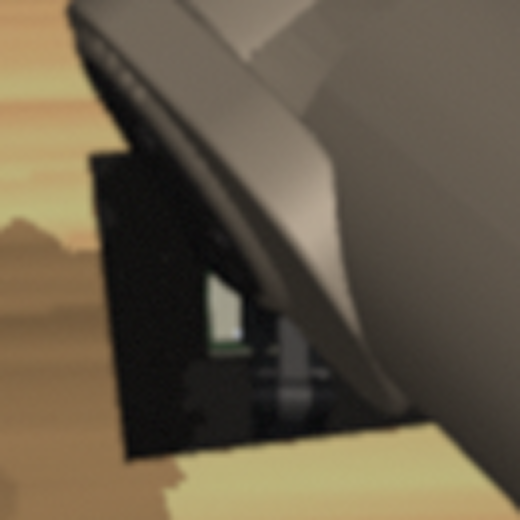

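```bash
python3 - <<'E'
from h import *
S=r.grab_frame("side")
for z,L in((.003,[(261,459),(367,430)]),(.073,[(250,380),(365,352),(345,290),(228,312)])):
    print(np.round([plane(S,(x/4+230-.4,y/4+170-.4),z)[:2] for x,y in L],4).tolist())
E
python3 -m pendant '0.1 0 1 -0.5; 0.1 0 1 -0.5; 0.1 0 1 -0.5'; python3 plan.py 3 .482 .122 .07 1.2
```

```text
[[0.4545, 0.0979], [0.5123, 0.0993]]
[[0.4516, 0.0972], [0.5103, 0.0973], [0.5123, 0.1382], [0.452, 0.1416]]
clock: 12.02
tcp_pos: [0.481, 0.1194, 0.1028]
orientation: [3.134, 0.036, 0.007]
contact_force: [0.4, -0.1, -0.3]
grip_width: 0.0855
t 12.02 p [0.481  0.1194 0.1028] yaw 1.31 tilt [ 0.0048 -0.0069] F [ 0.4 -0.1 -0.3] w 0.0855 q [ 0.07  0.41 -0.54  2.06  0.32  0.74 -0.64]
0.03 -0.09 1.09 0.0; 0.03 -0.09 1.09 0.0; 0.03 -0.09 1.09 0.0
```

```bash
python3 -m pendant '0 -0.1 1.2 0; 0 -0.1 1.5 0; 0 0 1.5 0; 0 0 1.5 0; 0 0 1.2 0; 0 0 0.6 0'; python3 plan.py 1 .482 .121 .025 1.2
python3 - <<'E'
from h import *
f=r.grab_frame("side");crop(f,(230,170,400,320),4,"side7.png")
E
```

```text
clock: 12.52
tcp_pos: [0.4782, 0.1197, 0.0163]
orientation: [3.135, 0.054, -0.005]
contact_force: [0.0, 0.3, 0.8]
grip_width: 0.0852
t 12.52 p [0.4782 0.1197 0.0163] yaw 1.98 tilt [-0.003  -0.0065] F [0.  0.3 0.8] w 0.0852 q [-0.01  0.55 -0.45  2.11  0.44  0.58 -0.75]
0.39 -0.12 -0.87 0.8
```

View pics/side7.png

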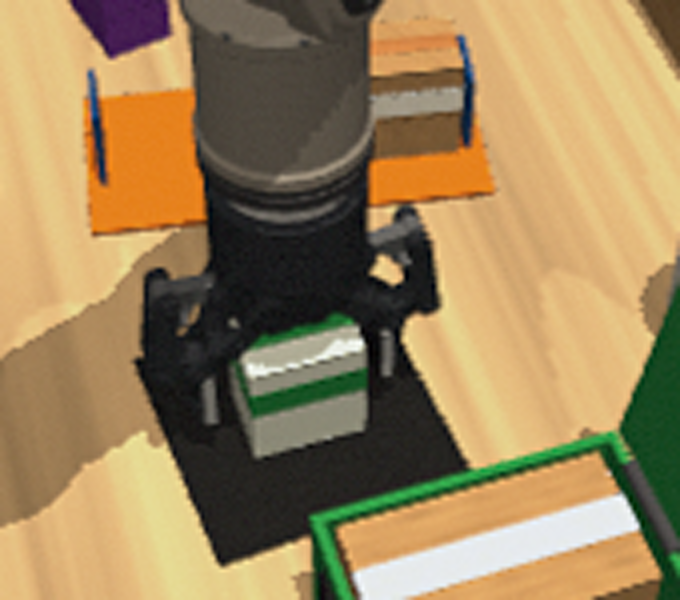

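The fingers straddle the carton along x, a little low and offset. Correcting, then gripping.

```bash
python3 -m pendant '0.4 -0.1 -0.7 0.8; 0 0 0 0'; python3 plan.py 1 .482 .121 .025 1.2; python3 -m pendant '0 0 0 0; 0 0 0 0; 0 0 0 0; 0 0 0 0; 0 0 0 0; 0 0 0 0; 0 0 0 0' 255 50;python3 plan.py 1 .482 .121 .1 1.2
```

```text
clock: 12.73
tcp_pos: [0.4807, 0.1207, 0.0218]
orientation: [3.134, 0.033, -0.012]
contact_force: [0.3, -0.2, 0.1]
grip_width: 0.0852
t 12.73 p [0.4807 0.1207 0.0218] yaw 1.2 tilt [-0.0078 -0.0072] F [ 0.3 -0.2  0.1] w 0.0852 q [-0.    0.55 -0.46  2.1   0.43  0.6  -0.74]
0.13 -0.03 -0.32 -0.0
clock: 13.32
tcp_pos: [0.4823, 0.1208, 0.0244]
orientation: [3.135, 0.033, -0.005]
contact_force: [0.6, -0.5, -3.0]
grip_width: 0.0593
t 13.32 p [0.4823 0.1208 0.0244] yaw 1.21 tilt [-0.0033 -0.0063] F [ 0.6 -0.5 -3. ] w 0.0593 q [ 0.    0.54 -0.46  2.1   0.43  0.6  -0.74]
-0.03 -0.02 -7.56 0.0
```

```bash
python3 -m pendant '0 0 -0.6 0; 0 0 -1.5 0; 0 0 -2 0; 0 0 -2.5 0; 0 0 -2.5 0; 0 0 -2.5 0; 0 0 -2 0';python3 plan.py 8 .534 -.0962 .16 1.2
```

```text
clock: 13.9
tcp_pos: [0.4776, 0.1204, 0.1623]
orientation: [3.132, 0.037, -0.027]
contact_force: [0.1, -0.1, -2.6]
grip_width: 0.0594
t 13.9 p [0.4776 0.1204 0.1623] yaw 1.33 tilt [-0.0172 -0.0092] F [ 0.1 -0.1 -2.6] w 0.0594 q [ 0.12  0.33 -0.58  2.01  0.23  0.89 -0.57]
0.64 2.72 0.03 0.0; 0.64 2.72 0.03 0.0; 0.64 2.72 0.03 0.0; 0.64 2.72 0.03 0.0; 0.65 2.72 0.03 0.0; 0.65 2.72 0.03 0.0; 0.65 2.72 0.03 0.0; 0.65 2.72 0.03 0.0
```

```bash
python3 -m pendant '0.4 1.4 0 0; 0.6 2.6 0 0; 0.6 2.6 0 0; 0.6 2.6 0 0; 0.6 2.6 0 0; 0.6 2.6 0 0; 0.6 2.6 0 0; 0.6 2.6 0 0';python3 plan.py 1 .534 -.0962 .16 1.2
```

```text
clock: 14.57
tcp_pos: [0.5317, -0.0719, 0.1731]
orientation: [3.137, 0.063, -0.008]
contact_force: [0.6, 0.5, -2.6]
grip_width: 0.0597
t 14.57 p [ 0.5317 -0.0719  0.1731] yaw 2.32 tilt [-0.005 -0.004] F [ 0.6  0.5 -2.6] w 0.0597 q [ 0.42  0.36 -0.5   1.91  0.22  0.92 -0.14]
0.14 2.44 1.31 1.1
```

```bash
python3 -m pendant '0.1 1.3 0.4 0.6; 0.1 0.9 0.6 0.5; 0 0 0 0';python3 plan.py 1 .534 -.0962 .13 1.2
python3 - <<'E'
from h import *
f=r.grab_frame("side");crop(f,(290,190,480,400),2.8,"side8.png")
f=r.grab_frame("top");crop(f,(380,80,560,290),2.8,"top8.png")
E
```

```text
clock: 14.82
tcp_pos: [0.5343, -0.1018, 0.1627]
orientation: [3.135, 0.016, -0.008]
contact_force: [-0.8, -1.4, -3.2]
grip_width: 0.0593
t 14.82 p [ 0.5343 -0.1018  0.1627] yaw 0.6 tilt [-0.0051 -0.0062] F [-0.8 -1.4 -3.2] w 0.0593 q [ 0.46  0.39 -0.48  1.91  0.23  0.91 -0.12]
-0.02 -0.56 3.27 -0.6
```

View pics/side8.png

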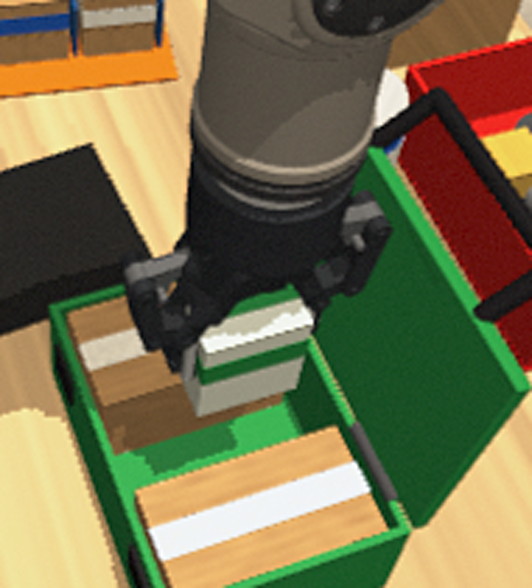

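View pics/top8.png

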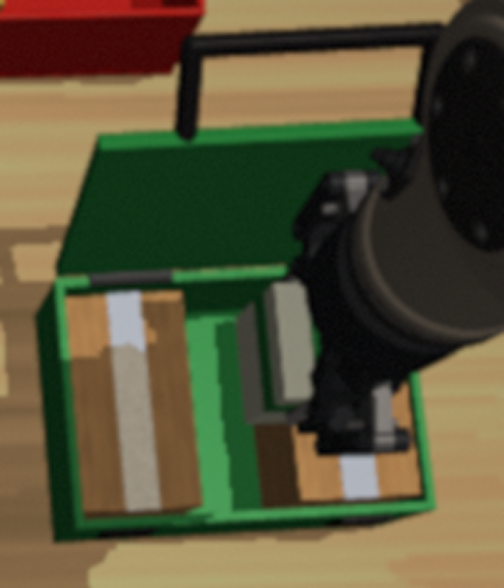

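The carton is held above the gap. Its near bottom edge in the side view is at (200,416)-(300,392), and the left edge of its top in the top view is at (270,283)-(283,403). Working out its y offset in the hand.

```bash
python3 - <<'E'
from h import *
S=r.grab_frame("side");T=r.grab_frame("top")
g=lambda F,L,z,o:print(np.round([plane(F,(x/2.8+o[0]-.4,y/2.8+o[1]-.4),z)[:2] for x,y in L],4).tolist())
print("-y bottom edge");g(S,[(200,417),(301,392)],.141,(290,190))
print("-y top edge");g(S,[(207,353),(315,328)],.211,(290,190))
print("+y top edge");g(T,[(270,283),(283,404)],.211,(380,80))
print("+y bottom edge");g(T,[(237,303),(250,421)],.141,(380,80))
print(r.get_obs()["tcp_pos"])
E
```

```text
-y bottom edge
[[0.5073, -0.1231], [0.5672, -0.1252]]
-y top edge
[[0.5057, -0.1231], [0.5648, -0.1256]]
+y top edge
[[0.5659, -0.0752], [0.5033, -0.0766]]
+y bottom edge
[[0.5744, -0.0791], [0.5076, -0.081]]
[ 0.53511873 -0.09744751  0.16408204]
```

```bash
python3 plan.py 3 .534 -.0965 .12 1.2
```

```text
t 15.02 p [ 0.5351 -0.0974  0.1641] yaw 0.98 tilt [-0.0032 -0.0047] F [ 0.7  0.1 -2.9] w 0.0596 q [ 0.45  0.38 -0.48  1.91  0.23  0.91 -0.13]
-0.04 -0.03 1.47 -0.1; -0.04 -0.03 1.47 -0.1; -0.04 -0.03 1.47 -0.1
```

```bash
python3 -m pendant '0 0 1 0; 0 0 1.2 0; 0 0 1.2 0; 0 0 0.6 0';python3 plan.py 3 .534 -.0965 .1 1.2
```

```text
clock: 15.35
tcp_pos: [0.5362, -0.0923, 0.1228]
orientation: [3.138, 0.039, 0.002]
contact_force: [0.7, -0.2, -2.2]
grip_width: 0.0594
t 15.35 p [ 0.5362 -0.0923  0.1228] yaw 1.43 tilt [ 0.0011 -0.0037] F [ 0.7 -0.2 -2.2] w 0.0594 q [ 0.43  0.44 -0.47  1.94  0.27  0.82 -0.16]
-0.08 0.14 0.76 0.1; -0.08 0.14 0.76 0.1; -0.08 0.14 0.76 0.1
```

```bash
python3 -m pendant '-0.1 0.3 0.6 0; -0.1 0.3 0.6 0; 0 0.15 0.5 0';python3 plan.py 3 .534 -.0965 .08 1.2
python3 - <<'E'
from h import *
f=r.grab_frame("side");crop(f,(290,190,480,400),2.8,"side9.png")
f=r.grab_frame("top");crop(f,(380,80,560,290),2.8,"top9.png")
E
python3 plan.py 3 .534 -.0965 .08 1.2
```

```text
clock: 15.6
tcp_pos: [0.5333, -0.0981, 0.1026]
orientation: [3.139, 0.045, -0.002]
contact_force: [-0.6, -1.0, -2.7]
grip_width: 0.0593
t 15.6 p [ 0.5333 -0.0981  0.1026] yaw 1.65 tilt [-0.0015 -0.0024] F [-0.6 -1.  -2.7] w 0.0593 q [ 0.43  0.46 -0.46  1.96  0.29  0.78 -0.16]
0.02 -0.05 0.75 0.2; 0.02 -0.05 0.75 0.2; 0.02 -0.05 0.75 0.2
t 15.7 p [ 0.533  -0.0983  0.1024] yaw 1.6 tilt [-0.0026 -0.0023] F [ 0.3 -0.3 -3.7] w 0.0592 q [ 0.43  0.46 -0.46  1.96  0.29  0.78 -0.16]
0.04 -0.06 0.75 0.1; 0.04 -0.06 0.75 0.1; 0.04 -0.06 0.75 0.1
```

View pics/side9.png

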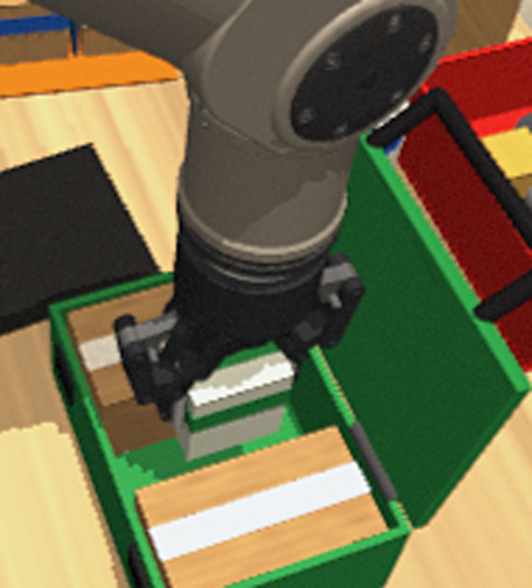

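View pics/top9.png

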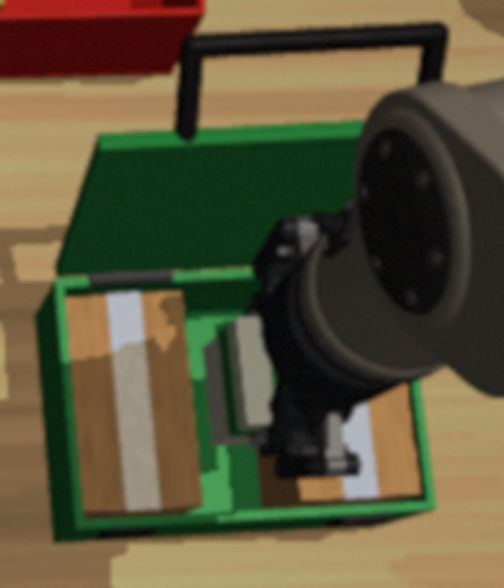

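```bash
python3 - <<'E'
from h import *
S=r.grab_frame("side");T=r.grab_frame("top")
g=lambda F,L,z,o:print(np.round([plane(F,(x/2.8+o[0]-.4,y/2.8+o[1]-.4),z)[:2] for x,y in L],4).tolist())
print("-y bottom edge");g(S,[(188,461),(281,432)],.081,(290,190))
print("-y top edge");g(S,[(192,406),(294,379)],.151,(290,190))
print("+y bottom edge");g(T,[(206,343),(217,445)],.081,(380,80))
print("+y top edge");g(T,[(231,318),(244,432)],.151,(380,80))
print("gap +y, T");g(T,[(184,293),(202,505)],.080,(380,80))
print("gap -y, S");g(S,[(340,427),(135,492)],.080,(290,190))
E
```

```text
-y bottom edge
[[0.5056, -0.1198], [0.5657, -0.1186]]
-y top edge
[[0.5029, -0.1202], [0.5632, -0.1212]]
+y bottom edge
[[0.5662, -0.0771], [0.5045, -0.079]]
+y top edge
[[0.5634, -0.0721], [0.4999, -0.0742]]
gap +y, T
[[0.5976, -0.0664], [0.4694, -0.0678]]
gap -y, S
[[0.6015, -0.1255], [0.4695, -0.1286]]
```

Clearances are roughly 7 mm on the -y side and 6–11 mm on the +y side, so it's near centre. Descending.

```bash
python3 -m pendant '0 0 0.8 0; 0 0.1 0.8 0; 0 0.1 0.6 0';python3 plan.py 3 .534 -.0965 .055 1.2
```

```text
clock: 16.05
tcp_pos: [0.5365, -0.1001, 0.0826]
orientation: [3.138, 0.044, 0.009]
contact_force: [0.3, 0.1, -2.6]
grip_width: 0.0597
t 16.05 p [ 0.5365 -0.1001  0.0826] yaw 1.61 tilt [ 0.0056 -0.0031] F [ 0.3  0.1 -2.6] w 0.0597 q [ 0.42  0.49 -0.44  1.97  0.31  0.74 -0.18]
-0.08 -0.12 0.92 0.1; -0.08 -0.12 0.92 0.1; -0.08 -0.12 0.92 0.1
```

```bash
python3 -m pendant '-0.2 -0.3 0.4 0.2; 0 -0.1 0.6 0';python3 plan.py 3 .534 -.0965 .055 1.2;  python3 -m pendant '0 0 0.8 0; 0 0 0.8 0';python3 plan.py 3 .534 -.0965 .03 1.2;
```

```text
clock: 16.22
tcp_pos: [0.5342, -0.0966, 0.0712]
orientation: [3.138, 0.037, 0.008]
contact_force: [0.2, 0.1, -2.9]
grip_width: 0.0594
t 16.22 p [ 0.5342 -0.0966  0.0712] yaw 1.33 tilt [ 0.0053 -0.0032] F [ 0.2  0.1 -2.9] w 0.0594 q [ 0.41  0.51 -0.43  1.98  0.32  0.71 -0.2 ]
-0.01 -0.00 0.54 0.0; -0.01 -0.00 0.54 0.0; -0.01 -0.00 0.54 0.0
clock: 16.38
tcp_pos: [0.5344, -0.0961, 0.054]
orientation: [3.138, 0.037, 0.009]
contact_force: [-0.6, -0.7, -3.5]
grip_width: 0.0598
t 16.38 p [ 0.5344 -0.0961  0.054 ] yaw 1.37 tilt [ 0.0058 -0.0031] F [-0.6 -0.7 -3.5] w 0.0598 q [ 0.39  0.53 -0.42  1.99  0.34  0.68 -0.22]
-0.01 0.01 0.80 0.1; -0.01 0.01 0.80 0.1; -0.01 0.01 0.80 0.1
```

No contact with the neighbours. The carton should touch the floor at about z = 0.026.

```bash
python3 -m pendant '0 0 0.8 0; 0 0.05 0.8 0; 0 0 0.5 0';python3 plan.py 3 .534 -.0965 .026 1.2;  python3 -m pendant '0 0 0.2 0'; python3 -m pendant '0 0 0.2 0'
```

```text
clock: 16.63
tcp_pos: [0.5339, -0.0965, 0.0296]
orientation: [3.139, 0.038, 0.007]
contact_force: [0.9, -0.1, -2.5]
grip_width: 0.0596
t 16.63 p [ 0.5339 -0.0965  0.0296] yaw 1.39 tilt [ 0.0043 -0.0028] F [ 0.9 -0.1 -2.5] w 0.0596 q [ 0.38  0.57 -0.4   2.    0.37  0.63 -0.24]
0.00 0.00 0.12 0.1; 0.00 0.00 0.12 0.1; 0.00 0.00 0.12 0.1
clock: 16.72
tcp_pos: [0.5334, -0.0964, 0.0264]
orientation: [3.139, 0.038, 0.005]
contact_force: [-0.2, 0.4, -2.9]
grip_width: 0.0594
clock: 16.8
tcp_pos: [0.5334, -0.0964, 0.0253]
orientation: [3.138, 0.038, 0.003]
contact_force: [-10.5, 1.8, 47.4]
grip_width: 0.0593
```

It's seated on the floor. Releasing and lifting out.

```bash
python3 -m pendant '0 0 0 0; 0 0 0 0; 0 0 0 0; 0 0 0 0; 0 0 0 0' 0;python3 plan.py 4 .534 -.0965 .1 1.2
```

```text
clock: 17.22
tcp_pos: [0.5347, -0.0967, 0.0275]
orientation: [3.136, 0.038, 0.007]
contact_force: [-0.4, 0.4, 0.2]
grip_width: 0.0851
t 17.22 p [ 0.5347 -0.0967  0.0275] yaw 1.38 tilt [ 0.0043 -0.005 ] F [-0.4  0.4  0.2] w 0.0851 q [ 0.37  0.58 -0.4   2.    0.37  0.63 -0.24]
-0.02 -0.00 -1.81 0.0; -0.02 -0.00 -1.81 0.0; -0.02 -0.00 -1.81 0.0; -0.02 -0.00 -1.81 0.0
```

```bash
python3 -m pendant '0 0 -0.8 0; 0 0 -1.5 0; 0 0 -1.5 0; 0 0 -2 0';python3 plan.py 8 .534 -.0965 .3 1.2; python3 -m pendant '0 0 -2 0; 0 0 -3 0; 0 0 -3 0; 0 0 -3 0; 0 0 -3 0; 0 0 -3 0; 0 0 -3 0; 0 0 -3 0';python3 plan.py 8 .534 -.0965 .3 1.2
python3 - <<'E'
from h import *
f=r.grab_frame("side");crop(f,(290,170,510,430),2.2,"side10.png")
f=r.grab_frame("top");crop(f,(380,60,600,290),2.5,"top10.png")
E
```

```text
clock: 17.55
tcp_pos: [0.5329, -0.096, 0.0853]
orientation: [3.138, 0.039, -0.001]
contact_force: [0.4, 0.5, 0.2]
grip_width: 0.0857
t 17.55 p [ 0.5329 -0.096   0.0853] yaw 1.41 tilt [-0.0007 -0.0033] F [0.4 0.5 0.2] w 0.0857 q [ 0.41  0.49 -0.44  1.97  0.31  0.75 -0.19]
0.01 0.01 -2.68 0.0; 0.01 0.01 -2.68 0.0; 0.01 0.01 -2.68 0.0; 0.01 0.01 -2.68 0.0; 0.01 0.01 -2.68 0.0; 0.01 0.01 -2.68 0.0; 0.01 0.01 -2.68 0.0; 0.01 0.01 -2.68 0.0
clock: 18.22
tcp_pos: [0.5312, -0.0939, 0.3293]
orientation: [3.14, 0.043, 0.002]
contact_force: [0.7, 0.0, 0.7]
grip_width: 0.0853
t 18.22 p [ 0.5312 -0.0939  0.3293] yaw 1.56 tilt [ 0.0011 -0.0016] F [0.7 0.  0.7] w 0.0853 q [ 0.5   0.21 -0.52  1.73  0.11  1.23 -0.02]
0.03 0.03 0.37 0.0; 0.03 0.03 0.37 0.0; 0.03 0.03 0.37 0.0; 0.03 0.03 0.37 0.0; 0.03 0.03 0.37 0.0; 0.03 0.03 0.37 0.0; 0.03 0.03 0.37 0.0; 0.03 0.03 0.37 0.0
```

View pics/side10.png

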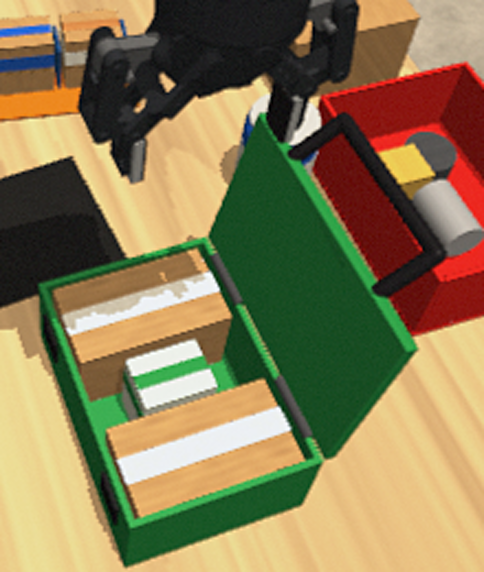

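View pics/top10.png

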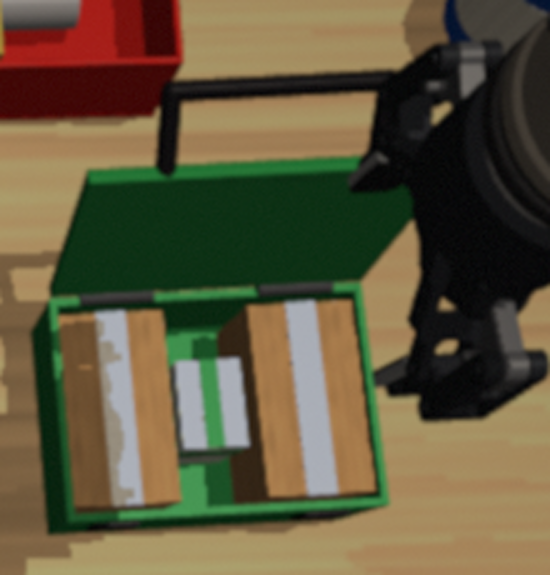

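The white carton stands upright in the gap: its top is at (170,375) in the side crop and (212,405) in the top crop. Now to the lid bar, at about (0.676, -0.092, 0.259).

```bash
python3 plan.py 6 .676 -.095 .335 1.3;  python3 -m pendant '1.2 0 0 0; 2.4 0 -0.1 0; 2.6 0 -0.1 0; 2.6 0 -0.1 0; 2.6 0 -0.1 0; 2.4 0 -0.1 0; 0 0 0 0'; python3 plan.py 6 .676 -.095 .28 1.3
python3 - <<'E'
from h import *
T=r.grab_frame("top");S=r.grab_frame("side")
crop(T,(400,50,560,150),5,"top11.png");crop(S,(370,170,510,320),4,"side11.png")
E
```

```text
t 18.32 p [ 0.5343 -0.0938  0.3335] yaw 1.55 tilt [ 0.0108 -0.0031] F [-0.4  0.4 -0.9] w 0.0854 q [ 0.5   0.21 -0.52  1.72  0.11  1.23 -0.02]
2.36 0.08 -0.03 0.0; 2.36 0.08 -0.03 0.0; 2.36 0.08 -0.03 0.0; 2.36 0.08 -0.03 0.0; 2.36 0.08 -0.03 0.0; 2.36 0.08 -0.03 0.0
clock: 18.9
tcp_pos: [0.6763, -0.0905, 0.3444]
orientation: [3.134, 0.04, 0.027]
contact_force: [-0.3, 0.2, -0.7]
grip_width: 0.0854
t 18.9 p [ 0.6763 -0.0905  0.3444] yaw 1.46 tilt [ 0.0173 -0.0066] F [-0.3  0.2 -0.7] w 0.0854 q [ 0.37  0.45 -0.49  1.38  0.22  1.35 -0.1 ]
-0.01 0.07 1.07 0.0; -0.01 0.07 1.07 0.0; -0.01 0.07 1.07 0.0; -0.01 0.07 1.07 0.0; -0.01 0.07 1.07 0.0; -0.01 0.07 1.07 0.0
```

View pics/side11.png

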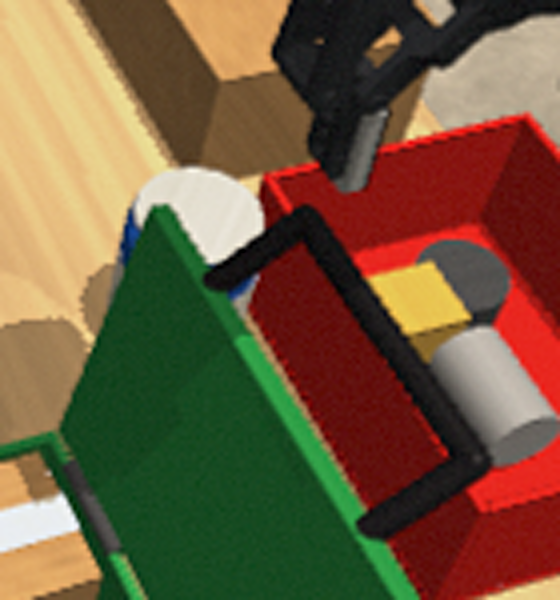

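View pics/top11.png

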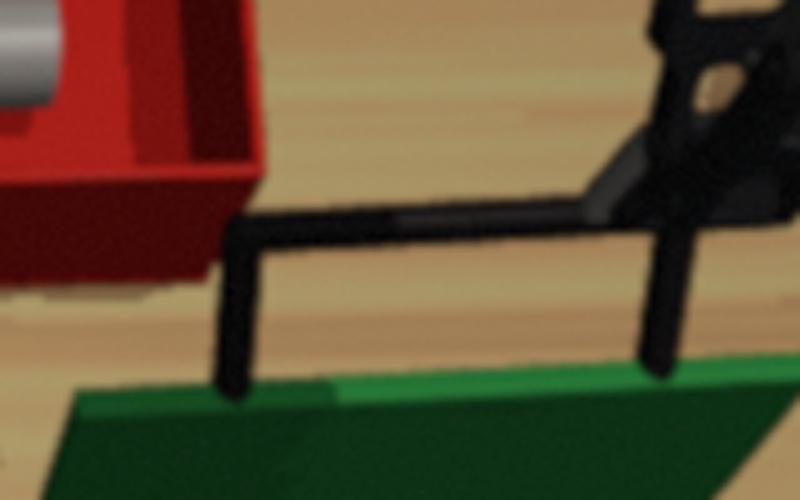

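The bar is unobstructed, from (305,225) to (475,462) in the side crop, and the gripper is above it. Descending to straddle it.

```bash
python3 -m pendant '0 0.1 1.2 0; 0 0.1 1.8 0; 0 0 1.8 0; 0 0 1 0'; python3 plan.py 6 .676 -.095 .24 1.3
```

```text
clock: 19.33
tcp_pos: [0.6721, -0.0936, 0.2866]
orientation: [3.132, 0.04, 0.031]
contact_force: [-0.6, -0.0, -0.3]
grip_width: 0.0854
t 19.33 p [ 0.6721 -0.0936  0.2866] yaw 1.45 tilt [ 0.0199 -0.0089] F [-0.6 -0.  -0.3] w 0.0854 q [ 0.38  0.48 -0.49  1.47  0.24  1.23 -0.11]
0.06 0.02 0.78 0.0; 0.06 0.02 0.78 0.0; 0.06 0.02 0.78 0.0; 0.06 0.02 0.78 0.0; 0.06 0.02 0.78 0.0; 0.06 0.02 0.78 0.0
```

```bash
python3 -m pendant '0.2 0.1 1 0; 0.1 0 1.2 0; 0.1 0 1.2 0; 0 0 1 0; 0 0 0.2 0'; python3 plan.py 1 .676 -.095 .24 1.3
python3 - <<'E'
from h import *
T=r.grab_frame("top");S=r.grab_frame("side")
crop(T,(400,50,560,150),5,"top12.png");crop(S,(370,150,510,300),4,"side12.png")
E
```

```text
clock: 19.75
tcp_pos: [0.6739, -0.0964, 0.2346]
orientation: [3.131, 0.038, 0.025]
contact_force: [-1.0, -0.7, -1.0]
grip_width: 0.0854
t 19.75 p [ 0.6739 -0.0964  0.2346] yaw 1.39 tilt [ 0.0162 -0.0101] F [-1.  -0.7 -1. ] w 0.0854 q [ 0.38  0.52 -0.48  1.52  0.27  1.15 -0.13]
0.22 -0.14 -0.54 0.1
```

View pics/side12.png

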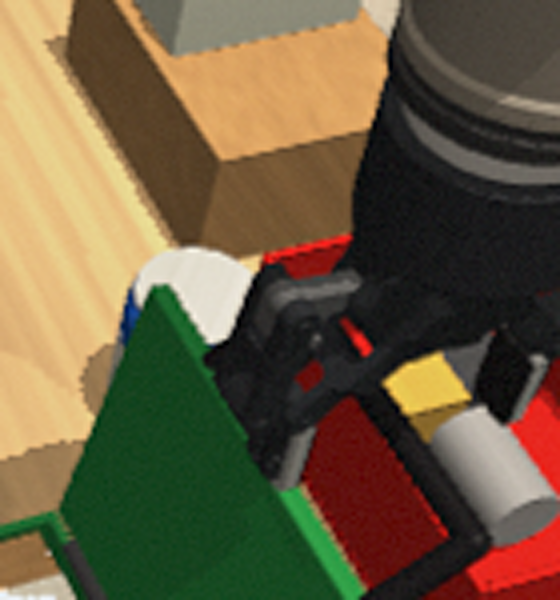

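View pics/top12.png

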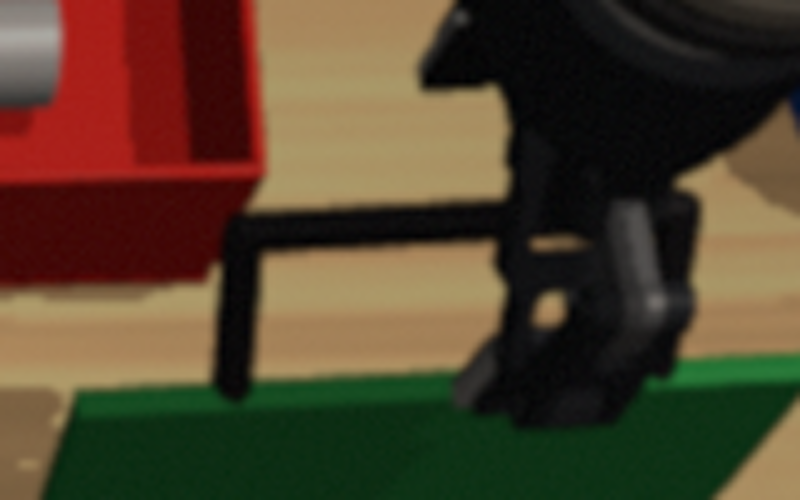

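The fingers straddle the bar, with the front finger just above the lid's top edge. I'll raise about 5 mm, then close lightly.

```bash
python3 -m pendant '0.2 0 -0.5 0; 0 0 0 0'; python3 plan.py 1 .676 -.095 .24 1.3; python3 -m pendant '0 0 0 0; 0 0 0 0; 0 0 0 0; 0 0 0 0' 150 30;python3 plan.py 1 .676 -.095 .24 1.3
```

```text
clock: 20.02
tcp_pos: [0.6773, -0.096, 0.2426]
orientation: [3.131, 0.038, 0.03]
contact_force: [-0.0, -0.8, 0.9]
grip_width: 0.0854
t 20.02 p [ 0.6773 -0.096   0.2426] yaw 1.4 tilt [ 0.0193 -0.0099] F [-0.  -0.8  0.9] w 0.0854 q [ 0.38  0.52 -0.48  1.51  0.26  1.16 -0.13]
-0.12 -0.10 0.26 0.1
clock: 20.35
tcp_pos: [0.679, -0.0956, 0.2457]
orientation: [3.131, 0.038, 0.038]
contact_force: [-0.2, 0.3, 0.4]
grip_width: 0.0385
t 20.35 p [ 0.679  -0.0956  0.2457] yaw 1.41 tilt [ 0.0243 -0.0103] F [-0.2  0.3  0.4] w 0.0385 q [ 0.37  0.51 -0.48  1.51  0.26  1.16 -0.13]
-0.30 -0.07 0.57 0.1
```

```bash
python3 -m pendant '-0.3 0 0.5 0; 0 0 0.1 0';python3 plan.py 1 .676 -.095 .24 1.3; python3 -m pendant '0 0 0.1 0; 0 0 0.1 0; 0 0 0.1 0; 0 0 0 0; 0 0 0 0' 255 30;python3 plan.py 1 .676 -.095 .24 1.3
```

```text
clock: 20.52
tcp_pos: [0.6762, -0.0957, 0.2398]
orientation: [3.13, 0.038, 0.04]
contact_force: [-0.1, -1.0, -0.6]
grip_width: 0.0351
t 20.52 p [ 0.6762 -0.0957  0.2398] yaw 1.41 tilt [ 0.0254 -0.0104] F [-0.1 -1.  -0.6] w 0.0351 q [ 0.38  0.51 -0.48  1.52  0.27  1.14 -0.13]
-0.02 -0.07 -0.02 0.1
clock: 20.93
tcp_pos: [0.6768, -0.0957, 0.2369]
orientation: [3.13, 0.039, 0.042]
contact_force: [-0.1, -0.3, -0.4]
grip_width: 0.0107
t 20.93 p [ 0.6768 -0.0957  0.2369] yaw 1.42 tilt [ 0.0272 -0.0104] F [-0.1 -0.3 -0.4] w 0.0107 q [ 0.38  0.52 -0.48  1.52  0.27  1.14 -0.13]
-0.08 -0.07 -0.31 0.1
```

```bash
cat > arc.py <<'E'
import sys,numpy as np
from bench import r
from scipy.spatial.transform import Rotation as R_
n=int(sys.argv[1]);step=np.radians(float(sys.argv[2]));off=float(sys.argv[3]) if len(sys.argv)>3 else -.0218
o=r.get_obs();p=np.array(o["tcp_pos"]);M=R_.from_rotvec(o["orientation"]).as_matrix()
c=np.array([np.cos(.021),np.sin(.021),0]);H=np.array([.6087,-.0946,.085]);rad=.18376
b=p-[0,0,off]-H;x=b@c;z=b[2];phi=np.arctan2(z,-x)
yaw=np.degrees(np.arctan2(M[1,0],M[0,0]))
print("t",round(o["clock"],2),"p",p.round(4),"lid",round(phi-.2027,3),"r",round(np.hypot(x,z),4),"lat",round(b@[-c[1],c[0],0],4),"yaw",round(yaw,2),"tilt",M[:2,2].round(4),"F",np.round(o["contact_force"],1),"w",round(o["grip_width"],4),"q",np.round(o["joints"],2))
prev=p;rows=[]
for k in range(1,n+1):
    f=max(phi-step*k,.2027);t=H+c*(-rad*np.cos(f))+np.array([0,0,rad*np.sin(f)+off])
    t[1]+=-.001
    d=M.T@(t-prev)*100;rows.append("%.2f %.2f %.2f 0"%tuple(d));prev=t
print("; ".join(rows))
E
python3 arc.py 4 3
```

```text
t 20.93 p [ 0.6768 -0.0957  0.2369] lid 1.742 r 0.1865 lat -0.0025 yaw 1.42 tilt [ 0.0272 -0.0104] F [-0.1 -0.3 -0.4] w 0.0107 q [ 0.38  0.52 -0.48  1.52  0.27  1.14 -0.13]
-1.01 -0.16 -0.10 0; -0.91 -0.00 -0.30 0; -0.93 -0.00 -0.26 0; -0.94 -0.00 -0.21 0
```

```bash
python3 -m pendant '-0.6 0 -0.2 0; -0.9 0 -0.3 0; -0.9 0 -0.25 0'; python3 arc.py 5 3
```

```text
clock: 21.18
tcp_pos: [0.6543, -0.0963, 0.2446]
orientation: [3.131, 0.039, 0.051]
contact_force: [2.6, -0.7, 3.2]
grip_width: 0.011
t 21.18 p [ 0.6543 -0.0963  0.2446] lid 1.614 r 0.187 lat -0.0027 yaw 1.42 tilt [ 0.0328 -0.01  ] F [ 2.6 -0.7  3.2] w 0.011 q [ 0.4   0.47 -0.49  1.58  0.25  1.12 -0.12]
-1.02 -0.17 0.07 0; -0.94 -0.00 -0.19 0; -0.95 -0.00 -0.14 0; -0.96 -0.00 -0.09 0; -0.96 -0.00 -0.04 0
```

```bash
python3 -m pendant '-0.9 0 -0.15 0; -0.9 0 -0.15 0; -0.9 0 -0.1 0; -0.9 0 -0.05 0; -0.9 0 0 0'; python3 arc.py 5 3 -.019
python3 - <<'E'
from h import *
S=r.grab_frame("side");crop(S,(290,120,510,420),2,"side13.png")
E
```

```text
clock: 21.6
tcp_pos: [0.6056, -0.0977, 0.2517]
orientation: [3.129, 0.038, 0.063]
contact_force: [2.5, 0.0, 2.6]
grip_width: 0.0109
t 21.6 p [ 0.6056 -0.0977  0.2517] lid 1.351 r 0.1857 lat -0.003 yaw 1.39 tilt [ 0.0402 -0.0114] F [2.5 0.  2.6] w 0.0109 q [ 0.44  0.38 -0.51  1.69  0.22  1.08 -0.11]
-0.97 -0.20 0.20 0; -0.96 -0.00 0.05 0; -0.96 -0.00 0.10 0; -0.95 -0.01 0.15 0; -0.94 -0.01 0.20 0
```

View pics/side13.png

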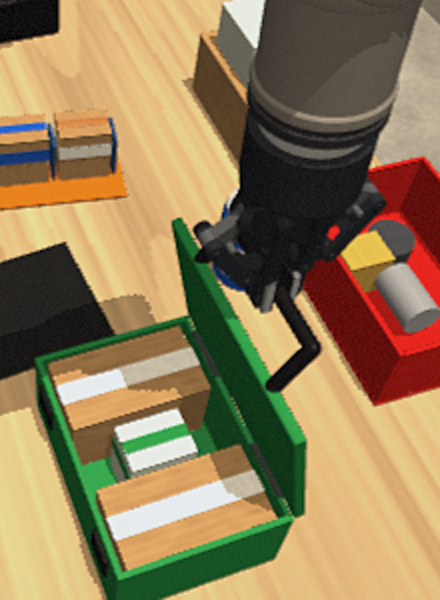

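The lid is following the gripper: it's past upright, and the bar is held at about (275,285) in the crop. Continuing.

```bash
python3 -m pendant '-0.95 0 0.1 0; -0.95 0 0.05 0; -0.95 0 0.1 0; -0.95 0 0.15 0; -0.95 0 0.2 0'; python3 arc.py 5 3 -.019
```

```text
clock: 22.07
tcp_pos: [0.5504, -0.0992, 0.2432]
orientation: [3.128, 0.037, 0.056]
contact_force: [2.4, -1.0, -4.2]
grip_width: 0.011
t 22.07 p [ 0.5504 -0.0992  0.2432] lid 1.05 r 0.1866 lat -0.0034 yaw 1.36 tilt [ 0.0357 -0.0124] F [ 2.4 -1.  -4.2] w 0.011 q [ 0.49  0.3  -0.52  1.82  0.19  1.03 -0.08]
-0.84 -0.24 0.56 0; -0.90 -0.01 0.34 0; -0.88 -0.01 0.39 0; -0.86 -0.01 0.43 0; -0.84 -0.01 0.48 0
```

```bash
python3 -m pendant '-0.9 0 0.35 0; -0.9 0 0.35 0; -0.88 0 0.4 0; -0.86 0 0.45 0; -0.84 0 0.5 0'; python3 arc.py 5 2.8 -.019
```

```text
clock: 22.48
tcp_pos: [0.4975, -0.1005, 0.2167]
orientation: [3.129, 0.036, 0.042]
contact_force: [7.5, -0.7, -8.7]
grip_width: 0.0108
t 22.48 p [ 0.4975 -0.1005  0.2167] lid 0.732 r 0.1873 lat -0.0036 yaw 1.31 tilt [ 0.027 -0.012] F [ 7.5 -0.7 -8.7] w 0.0108 q [ 0.53  0.25 -0.53  1.96  0.17  0.95 -0.06]
-0.52 -0.27 0.82 0; -0.70 -0.01 0.57 0; -0.67 -0.01 0.60 0; -0.64 -0.01 0.63 0; -0.61 -0.01 0.66 0
```

```bash
python3 -m pendant '-0.6 0 0.7 0; -0.65 0 0.65 0; -0.65 0 0.65 0; -0.6 0 0.7 0; -0.55 0 0.7 0'; python3 arc.py 5 2.5 -.019
```

```text
clock: 22.9
tcp_pos: [0.4586, -0.1016, 0.1771]
orientation: [3.129, 0.034, 0.027]
contact_force: [5.2, 0.3, -2.2]
grip_width: 0.0106
t 22.9 p [ 0.4586 -0.1016  0.1771] lid 0.434 r 0.1868 lat -0.0038 yaw 1.26 tilt [ 0.0174 -0.0118] F [ 5.2  0.3 -2.2] w 0.0106 q [ 0.54  0.24 -0.53  2.07  0.17  0.85 -0.06]
-0.23 -0.29 0.83 0; -0.45 -0.01 0.67 0; -0.42 -0.01 0.69 0; -0.39 -0.01 0.70 0; -0.35 -0.01 0.72 0
```

Going well; the forces are small. Continuing more slowly.

```bash
python3 -m pendant '-0.35 0 0.65 0; -0.35 0 0.65 0; -0.35 0 0.65 0; -0.3 0 0.65 0'; python3 arc.py 6 1.5 -.019
```

```text
clock: 23.23
tcp_pos: [0.4418, -0.102, 0.1474]
orientation: [3.13, 0.034, 0.02]
contact_force: [-0.4, 0.0, 0.9]
grip_width: 0.0107
t 23.23 p [ 0.4418 -0.102   0.1474] lid 0.251 r 0.1858 lat -0.0039 yaw 1.25 tilt [ 0.0132 -0.0115] F [-0.4  0.   0.9] w 0.0107 q [ 0.54  0.26 -0.52  2.13  0.2   0.78 -0.08]
-0.03 -0.30 0.52 0; -0.20 -0.01 0.44 0; -0.19 -0.01 0.44 0; -0.18 -0.01 0.45 0; -0.16 -0.01 0.45 0; -0.15 -0.01 0.46 0
```

```bash
python3 -m pendant '-0.15 0 0.44 0; -0.18 0 0.44 0; -0.17 0 0.45 0; -0.15 0 0.45 0; -0.12 0 0.46 0'; python3 arc.py 6 1 -.019
```

```text
clock: 23.65
tcp_pos: [0.4324, -0.1023, 0.1217]
orientation: [3.13, 0.034, 0.016]
contact_force: [-3.0, 1.3, 1.1]
grip_width: 0.0106
t 23.65 p [ 0.4324 -0.1023  0.1217] lid 0.103 r 0.185 lat -0.004 yaw 1.26 tilt [ 0.0103 -0.011 ] F [-3.   1.3  1.1] w 0.0106 q [ 0.53  0.29 -0.51  2.17  0.23  0.72 -0.11]
0.02 -0.30 0.34 0; -0.09 -0.00 0.31 0; -0.09 -0.00 0.31 0; -0.08 -0.00 0.31 0; -0.08 -0.00 0.31 0; -0.06 -0.00 0.28 0
```

```bash
python3 -m pendant '-0.08 0 0.3 0; -0.08 0 0.3 0; -0.07 0 0.3 0; -0.06 0 0.3 0'; python3 arc.py 3 1 -.019
```

```text
clock: 23.98
tcp_pos: [0.429, -0.1024, 0.108]
orientation: [3.13, 0.035, 0.015]
contact_force: [-1.5, 0.4, 0.9]
grip_width: 0.0106
t 23.98 p [ 0.429  -0.1024  0.108 ] lid 0.027 r 0.1846 lat -0.004 yaw 1.27 tilt [ 0.0095 -0.0108] F [-1.5  0.4  0.9] w 0.0106 q [ 0.52  0.31 -0.5   2.19  0.25  0.69 -0.13]
0.01 -0.30 0.33 0; -0.04 -0.00 0.17 0; 0.00 0.00 0.00 0
```

```bash
python3 -m pendant '-0.02 0 0.2 0'; python3 -m pendant '-0.02 0 0.2 0';python3 -m pendant '0 0 0.2 0'; python3 arc.py 1 1 -.019
python3 - <<'E'
from h import *
S=r.grab_frame("side");crop(S,(290,120,510,420),2,"side14.png")
E
```

```text
clock: 24.07
tcp_pos: [0.4286, -0.1024, 0.1058]
orientation: [3.13, 0.035, 0.014]
contact_force: [-6.8, 1.3, 25.6]
grip_width: 0.0107
clock: 24.15
tcp_pos: [0.4287, -0.1024, 0.1053]
orientation: [3.129, 0.034, 0.013]
contact_force: [-15.5, 2.0, 50.2]
grip_width: 0.0106
clock: 24.23
tcp_pos: [0.4287, -0.1025, 0.1053]
orientation: [3.127, 0.034, 0.011]
contact_force: [-15.5, 3.3, 43.0]
grip_width: 0.0108
t 24.23 p [ 0.4287 -0.1025  0.1053] lid 0.012 r 0.1844 lat -0.0041 yaw 1.23 tilt [ 0.0071 -0.014 ] F [-15.5   3.3  43. ] w 0.0108 q [ 0.51  0.31 -0.49  2.19  0.26  0.68 -0.14]
0.01 -0.31 0.23 0
```

View pics/side14.png

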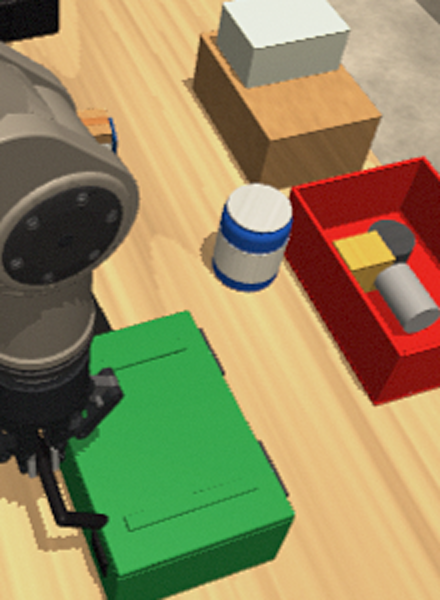

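The lid is at its stop: z holds at 0.105 while the force rises to 50 N, and it looks flat in the side view. Letting go with a partial opening and rising.

```bash
python3 -m pendant '0 0 0 0; 0 0 0 0; 0 0 0 0; 0 0 0 0' 170;python3 arc.py 1 1 -.019;  python3 -m pendant '0 0 -0.4 0; 0 0 -0.8 0; 0 0 -1.2 0; 0 0 -1.5 0; 0 0 -2 0; 0 0 -2 0; 0 0 -2 0; 0 0 -2 0';python3 plan.py 1 .4 -.1 .3 1.2
```

```text
clock: 24.62
tcp_pos: [0.43, -0.1027, 0.1068]
orientation: [3.126, 0.033, 0.016]
contact_force: [0.2, 0.6, -0.8]
grip_width: 0.0285
t 24.62 p [ 0.43   -0.1027  0.1068] lid 0.022 r 0.1834 lat -0.0044 yaw 1.23 tilt [ 0.0102 -0.0158] F [ 0.2  0.6 -0.8] w 0.0285 q [ 0.51  0.31 -0.49  2.19  0.26  0.68 -0.14]
-0.11 -0.34 0.30 0
clock: 25.28
tcp_pos: [0.4252, -0.0998, 0.2287]
orientation: [3.131, 0.035, -0.001]
contact_force: [0.5, -0.4, -0.0]
grip_width: 0.0285
t 25.28 p [ 0.4252 -0.0998  0.2287] yaw 1.3 tilt [-0.0005 -0.0105] F [ 0.5 -0.4 -0. ] w 0.0285 q [ 0.59  0.12 -0.54  2.07  0.09  0.97  0.02]
-2.52 -0.04 -7.13 0.1
```

```bash
python3 -m pendant '0 1.5 -0.5 0; 0 3 -0.5 0; 0 3.5 0 0; 0 3.5 0 0; 0 3.5 0 0; 0 3.5 0 0; 0 3.5 0 0; 0 3.5 0 0';python3 -m pendant '0 3.5 0 0; 0 3.5 0 0; 0 2 0 0; 0 0 0 0'
python3 - <<'E'
from h import *
f=r.grab_frame("side");cv2.imwrite("pics/side15.png",f["color"][:,:,::-1])
f=r.grab_frame("top");cv2.imwrite("pics/top15.png",f["color"][:,:,::-1])
E
```

```text
clock: 25.95
tcp_pos: [0.4374, -0.3559, 0.2547]
orientation: [3.127, 0.065, 0.023]
contact_force: [0.8, 0.4, 0.1]
grip_width: 0.0284
clock: 26.28
tcp_pos: [0.4375, -0.4586, 0.2576]
orientation: [3.125, 0.051, 0.023]
contact_force: [-0.6, -0.3, 0.4]
grip_width: 0.0286
```

View pics/side15.png

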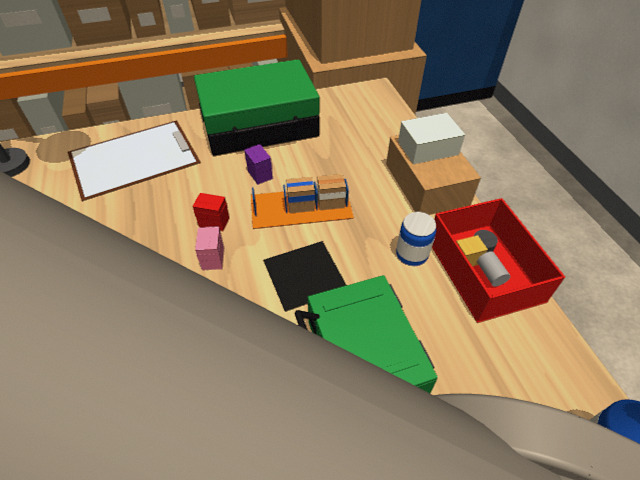

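View pics/top15.png

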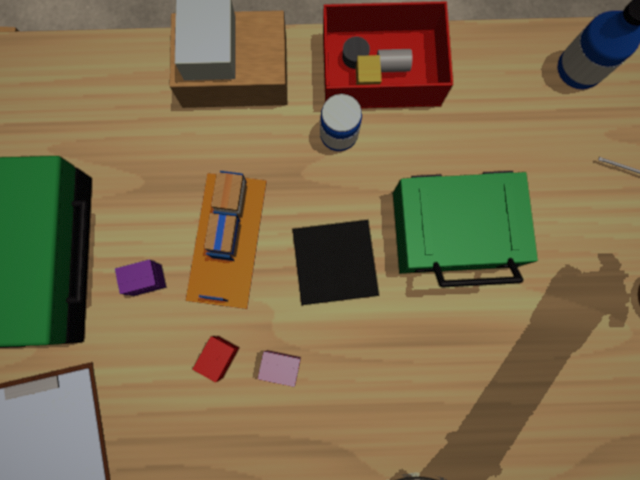

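Both views show the lid flat on the case, with the bar at (480,282) in the top view. The brown cartons at (228,192) and (221,235) and the filter can at (341,122) are where they started. One last numeric check on the bar, then hand-in.

```bash
python3 - <<'E'
from h import *
T=r.grab_frame("top")
print("bar",[plane(T,p,.122).round(4).tolist() for p in((442,284),(521,280))],"expected x ~0.4287")
P=np.array([plane(T,p,.095)[:2] for p in[(401,180),(528,173),(535,259),(408,267)]]);print(P.round(4).tolist(),np.linalg.norm(np.roll(P,-1,0)-P,axis=1).round(4))
r.hand_in();o=r.get_obs();print(o["clock"],o["contact_force"].round(1) if hasattr(o["contact_force"],'round') else o["contact_force"])
E
```

```text
bar [[0.4274, -0.0387, 0.122], [0.4303, -0.161, 0.122]] expected x ~0.4287
[[0.6027, 0.0103], [0.6089, -0.2006], [0.4655, -0.1976], [0.4581, 0.0072]] [0.2109 0.1435 0.2049 0.1446]
the job is handed in; nothing more can be done
the job is handed in; nothing more can be done
```

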